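# Pack up after re-meshing a window screen

## Task

The window screen is finished, so pack up the kit: pull open the upper drawer of the red tool chest, lay every tool left on the bench (knife, spline roller, hook awl, whichever are there) in it and push the drawer fully shut again. Put all the leftover black corner keys into the white parts tub and set its green lid on, right way up, so that it sits level and fully down on the rim, with the tub left standing on the bench. Do not shift the other things lying about (tape measure, scissors, screw jar, wipes can, pencil).

Things in the scene. Friction and masses are not known exactly. Their poses are not given: they have to be found in the camera images.
- drawer (a joint): Upper drawer of the red steel bench-top tool chest (250 mm deep, 290 mm wide, 165 mm high, standing on the bench). 0 = shut, grows to 0.19 m = fully open as the drawer slides straight out of the chest's front. It runs with about 2.5 N of friction and stays where it is left. The lower drawer is locked.
- drawer_handle (a point): Middle of the bar handle of the upper drawer: a level steel bar 10 mm thick and 120 mm long between its two posts, 132 mm above the bench, its centre 40 mm out from the drawer's front face (35 mm clear gap for fingers behind it) and 33 mm below the chest's flat top. Moves with the drawer. x axis: level, into the chest (the drawer opens along -x); y: level, along the bar; z: up.
- drawer_floor (a point): Point on the upper drawer's inside floor, midway between its sides, 85 mm behind its front panel's outer face, 88 mm above the bench; moves with it. Inside, the drawer runs from x = -0.073 to +0.135 m here, is 246 mm wide (y), with 48 mm sides and a front panel 67 mm high over this floor. Fully open, it is clear of the chest up to x = +0.105 m. Axes as for the handle.
- knife_c (a point): Snap-blade knife (a tool), yellow with a black grip, blade drawn nearly in: body 108 x 20 mm and 14 mm thick, 135 mm long overall, lying flat. Point: on its long axis (x), half-way up (7 mm), near its middle. None when absent.
- roller_c (a point): Spline roller (a tool), pale wooden handle 86 x 21 mm and 20 mm thick with a small white wheel at each end, 136 mm long overall, lying flat. Point: its centre, half-way up (10 mm); x along it. None when absent.
- awl_c (a point): Hook awl (a tool), blue handle 80 x 22 mm and 20 mm thick with a thin steel hook sticking 46 mm out of its +x end. Point: centre of the handle, half-way up (10 mm); x along it. None when absent.
- corner1_c (a point): Corner key no. 1 of the screen frame: a black plastic L, both legs 38 mm long over the outside, 12 mm wide and 10 mm thick, lying flat. Point: in one leg, half-way up (5 mm) and 20 mm from the middle of the elbow; x runs along this leg away from the elbow, the other leg points along y. None when absent.
- corner2_c (a point): Corner key no. 2 of the screen frame: a black plastic L, both legs 38 mm long over the outside, 12 mm wide and 10 mm thick, lying flat. Point: in one leg, half-way up (5 mm) and 20 mm from the middle of the elbow; x runs along this leg away from the elbow, the other leg points along y. None when absent.
- corner3_c (a point): Corner key no. 3 of the screen frame: a black plastic L, both legs 38 mm long over the outside, 12 mm wide and 10 mm thick, lying flat. Point: in one leg, half-way up (5 mm) and 20 mm from the middle of the elbow; x runs along this leg away from the elbow, the other leg points along y. None when absent.
- tub_c (a point): Round white parts tub with a green band, loose on the bench: 105 mm across, 62 mm high, open at the top, inner width 96 mm, wall 4 mm, inner floor 5 mm up. Point: on its axis, half-way up (31 mm); z up its axis.
- tub_rim (a point): Centre of the tub's rim, 62 mm above its underside.
- lid_knob (a point): Round green lift-off lid of the tub: a disc 112 mm across and 5 mm thick with a 91 mm wide, 5 mm deep step below it that drops inside the rim (2 to 3 mm of play all round), and a white knob 22 mm across and 22 mm tall on top. At the start it lies right way up on its step on the bench. Point: middle of the knob, 21 mm above the lid's underside and 16 mm above its seating face; z up its axis.
- lid_seat (a point): Centre of the underside of the lid's disc, the face that rests on the rim; it meets the rim's centre when the lid is seated. z up its axis.
- tape_measure: Yellow tape measure, 66 x 60 mm, 38 mm high, lying flat; to be left alone. Origin under its middle.
- scissors: White-handled scissors, about 140 mm long; to be left alone.
- screw_jar: Clear jar with a red cap, 56 mm across, 75 mm high; to be left alone. Origin under its middle.
- wipes_can: Green and white can, 76 mm across, 150 mm high; to be left alone. Origin under its middle.
- pencil: Red pencil, 162 mm long; to be left alone.
Things that resemble listed ones, but are neither listed nor needed, are in the scene too. Leave any brown or yellow look-alike of the part that bears corner3_c alone.

How it is judged:
By the outcome, as a careful person would: the job done as asked, in the order asked, and still so for the second after the job is handed in, with the robot touching nothing.
Of knife, roller, awl only 2 to 3 are there at a start; the rules pass over those that are not, and their reading is None.
Of corner1, corner2, corner3 only 2 to 3 are there at a start; the rules pass over those that are not, and their reading is None.
At some moment in a run one of knife, roller, awl, corner1, corner2, corner3 may be knocked a few centimetres aside while the robot is not near it.
Once in a run the grip may slacken for a moment while it holds something.
It also fails if it takes over 210 s, if anything falls off the work surface, if the arm or the gripper's body presses on something with over 40 N, if the wrist force passes 120 N, or if a joint passes its speed limit or range.

## Robot

A 6-joint arm with a two-finger parallel gripper is mounted at the origin on the work surface. World frame = base frame: x ahead of the robot, y to its left, z up, the work surface at z = 0. Lengths are in m, angles in degrees, forces in N, time in s.
With the tool pointing down it reaches from about 0.3 to 0.75 m from the base axis. Payload 8.5 kg.
Tool frame: the origin (TCP) lies on the centre line of the jaws, within the pads' length; the fingertips stand 19 mm ahead of it and the grasp point (between the pads) is the TCP (env.tcp_to_tips is the z of the fingertips in the tool frame, in m); z points along the fingers, y is the line along which they close (so a half turn about z gives the same grasp; the last joint's range is limited). The gripper opens to 85 mm and grips with 20 to 120 N. Pads are 22 mm wide; open, the fingers measure 114 mm over their backs; the gripper's body (76 mm by 85 mm) begins 54 mm behind the grasp point. The pads swing forward as they close: fully open they stand 13 mm farther back than shut.
Start: joints at [-83.268, 21.807, 74.336, -0, 83.858, -12.336], TCP at [0.18, -0.52, 0.25] pointing down, gripper open.
Joint ranges: [-178.18, 178.18], [-50.72, 133.34], [12.68, 142.11], [-81.47, 261.47], [9.98, 163.14], [-165.26, 165.26]. Speed limits (degrees/s): [136.94, 136.94, 180, 180, 180, 180].

## Interface

Orientations are given as a 3x3 rotation matrix whose columns are the frame's x, y, z axes.
In Python, from rig import env gives the robot as it stands.
- The arm moves only by the tool servo_tool, never from a script. Its argument "steps" is a list of rows, each an object of numbers: "tx", "ty", "tz": the shift along the world's x, y, z in cm; "yaw": the turn about the world's z in degrees; "claw": the finger opening in cm, from 0 to 8.54. In form: [{"tx": .., "ty": .., "tz": .., "yaw": .., "claw": ..}, ...]. A call has 1 to 20 rows; each row shifts and turns the commanded pose from where the row before left it; what a row does not reach is not made up. A row lasts 1/10 s, in which the tool goes at most 50 mm and 8.59 degrees, less where a joint would pass 70% of its speed; a pose out of reach is approached as far as the arm can. A call with a gripper value outside its range is refused whole. The fingers move at their own pace and stop on an object; "newtons" is the grip in N (left out, the last holds). Time passes only in rows, so rows that do not move let the fingers close. It gives the time, the measured TCP pose, the force, the opening and the grip force at its end, in the units of the state.
- env.observe(): the state, without advancing time (a new reading comes with each control period).
- env.get_image(name): name is "scene" or "top" or "wrist"; returns (picture, depth): 420x560x3 uint8, red, green, blue; 420x560 float32, m along the optical axis (not along the pixel's ray), 0 where there is no reading.
- env.camera_model(name): a dict with "fovy" (degrees; the focal length in pixels is half the picture's height over the tangent of half this angle, whatever the lens; pixels are square), "cx", "cy" (the principal point, pixels), "T" (4x4, takes a point from camera to world coordinates). Camera axes: x right, y down, z forward; pixel columns grow to the right and rows downward; lengths in m; the calibration is good to about 2 mm. A picture is of the moment at which its call begins: read the wrist's pose just before it. camera_model takes no time and is no camera call; for the wrist camera it gives the pose at the moment of the call.
- env.close_job(): hands the job in; it is judged then, once.
The state is a dict: "time_s": time; "q": joint angles; "qvel": joint speeds; "joint_efforts": joint torques, N m; "position": TCP position; "tool_rot": TCP orientation; "ft_force": force on the tool from outside, world axes, zero at the start; "wrist_torque": the same for the moment, N m; "grip_width": finger opening in m; "gripper_force": force on a finger pad.
Only numpy, scipy, OpenCV 4.12 (cv2) and the standard library are available. Lean on these libraries where they do the work, as an engineer would, in place of code of your own. Each camera call takes 0.05 s, during which the arm holds its last target. There are 200 camera calls.

## Working session

There is one attempt and no reset: what is moved stays moved. The work goes in short steps, Python scripts to look and compute and a tool call to move; the robot and the scene stay as the last step left them, time stands still between calls to the robot, and variables do not carry over. Pictures are saved under pics/ and viewed, at most 14 in all, crops included, and the job is handed in when it is done.

Besides the shell and the picture viewer there is one more tool, called after "Emit:" as name([rows], argument=value, ...), one row to a line, values as JSON. servo_tool: Moves the arm, as the interface text tells. Its arguments: {"type":"object","properties":{"steps":{"type":"array"},"newtons":{"type":"number"}},"required":["steps"]}

```bash
ls; mkdir -p pics; cat > h.py <<'E'
import numpy as np, cv2
from rig import env
def cap(n,f=None):
    m=env.camera_model(n); im,d=env.get_image(n)
    if f: cv2.imwrite(f,im[:,:,::-1])
    return im,d,m
def K(m,h=420):
    f=h/2/np.tan(np.radians(m["fovy"])/2); return f,m["cx"],m["cy"]
def ray(m,u,v):
    f,cx,cy=K(m); T=np.array(m["T"]); return T[:3,3],T[:3,:3]@np.array([(u-cx)/f,(v-cy)/f,1])
def onz(m,u,v,z):
    o,d=ray(m,u,v); return o+d*(z-o[2])/d[2]
def dep(m,u,v,d):
    o,r=ray(m,u,v); return o+r*d
def cloud(m,d):
    f,cx,cy=K(m); v,u=np.mgrid[:d.shape[0],:d.shape[1]]
    c=np.stack([(u-cx)/f*d,(v-cy)/f*d,d],-1); T=np.array(m["T"]); P=c@T[:3,:3].T+T[:3,3]; P[d==0]=np.nan; return P
def proj(m,p):
    f,cx,cy=K(m); T=np.array(m["T"]); c=T[:3,:3].T@(np.array(p)-T[:3,3]); return c[0]/c[2]*f+cx,c[1]/c[2]*f+cy
E
python3 - <<'E'
from h import *
for n in ("top","scene"):
    im,d,m=cap(n,f"pics/{n}0.png"); print(n,m["fovy"],m["cx"],m["cy"],np.round(m["T"],3).tolist(),d.min(),d.max())
E
```

```text
pics
top 51.70476333632787 283.61179340678353 214.6756420622313 [[0.025, -0.989, 0.145, 0.411], [-1.0, -0.023, 0.014, 0.039], [-0.011, -0.146, -0.989, 1.121], [0.0, 0.0, 0.0, 1.0]] 0.0 2.0566618
scene 54.37862192075143 283.35098034243487 210.08810178423025 [[-0.664, 0.611, -0.431, 0.974], [0.747, 0.555, -0.366, 0.402], [0.016, -0.565, -0.825, 0.928], [0.0, 0.0, 0.0, 1.0]] 0.0 3.2043645
```

View pics/top0.png

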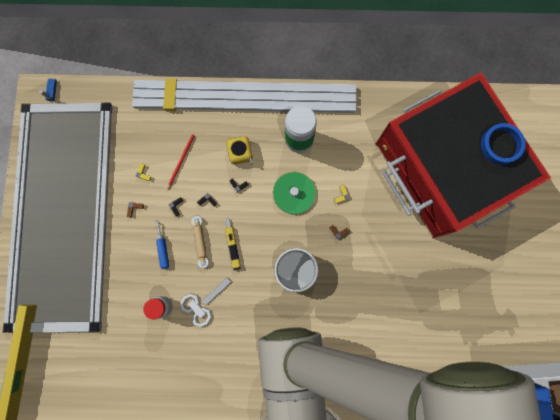

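View pics/scene0.png

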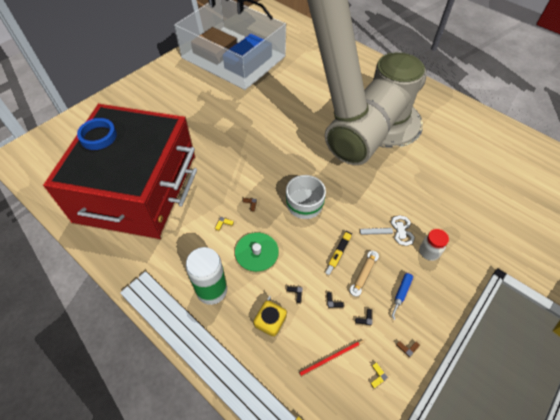

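The top view shows all three tools: awl at (162,250), roller (200,242) and knife (232,247). The three black keys are at (239,186), (207,200) and (176,207). The tub is at (296,270), the lid at (294,193), and the chest at (465,155) with its handles facing left and down at about (405,185). The scene view agrees.

```bash
cat > seg.py <<'E'
from h import *
def comps(im,P,zlo,zhi,cond,amin=25):
    hsv=cv2.cvtColor(im,cv2.COLOR_RGB2HSV).astype(int); H,S,V=hsv[...,0],hsv[...,1],hsv[...,2]
    z=P[...,2]; m=(cond(H,S,V)&(z>zlo)&(z<zhi)).astype(np.uint8)
    n,l,s,c=cv2.connectedComponentsWithStats(m)
    return [(l==i) for i in range(1,n) if s[i,4]>=amin]
def rect(P,k):
    p=P[k]; p=p[~np.isnan(p).any(1)]; r=cv2.minAreaRect((p[:,:2]*1000).astype(np.float32)); return p,r
C={"black":lambda H,S,V:(V<70),"blue":lambda H,S,V:(H>95)&(H<130)&(S>130),"green":lambda H,S,V:(H>50)&(H<85)&(S>120),
"yellow":lambda H,S,V:(H>22)&(H<32)&(S>170)&(V>120)}
E
python3 - <<'E'
from seg import *
for n in ("top","scene"):
    im,d,m=cap(n); P=cloud(m,d); print(n)
    for k,f in C.items():
        for q in comps(im,P,0.002,0.16,f):
            p,r=rect(P,q); x=p.mean(0)
            if not(0<x[0]<0.8 and -0.5<x[1]<0.6): continue
            v,u=np.argwhere(q).mean(0); print(k,"uv",int(u),int(v),"mean",x.round(3),"ztop",np.percentile(p[:,2],90).round(3),"rect",np.round(r[0],0),np.round(r[1],0),round(r[2]))
    # chest
    k=(P[...,2]>0.155)&(P[...,2]<0.175)&(P[...,1]<-0.15)&(P[...,0]>0.1)
    nn,l,s,c=cv2.connectedComponentsWithStats(k.astype(np.uint8)); i=1+s[1:,4].argmax(); p,r=rect(P,l==i); print("chest",p[:,2].mean(),r,cv2.boxPoints(r).round(0).tolist())
    # handle pts
    hsv=cv2.cvtColor(im,cv2.COLOR_RGB2HSV)
    k=(P[...,2]>0.122)&(P[...,2]<0.142)&(hsv[...,1]<80)&(P[...,1]<-0.05)&(P[...,0]>0.2)&(P[...,0]<0.8)
    for q in cv2.connectedComponentsWithStats(k.astype(np.uint8))[1:2]:
        for i in range(1,q.max()+1):
            if (q==i).sum()>25: p,r=rect(P,q==i); print("hd",np.argwhere(q==i).mean(0).round(),p.mean(0).round(3),r)
E
```

```text
top
black uv 301 143 mean [0.748 0.014 0.068] ztop 0.097 rect [752.  10.] [19. 64.] 18
black uv 238 147 mean [0.742 0.176 0.038] ztop 0.041 rect [743. 176.] [36. 34.] 2
black uv 405 166 mean [ 0.684 -0.235  0.107] ztop 0.123 rect [ 684. -235.] [28.  2.] 30
black uv 413 189 mean [ 0.636 -0.264  0.067] ztop 0.073 rect [ 635. -264.] [75.  5.] 28
black uv 233 182 mean [0.656 0.19  0.01 ] ztop 0.012 rect [656. 190.] [19.  9.] 45
black uv 243 185 mean [0.649 0.163 0.009] ztop 0.012 rect [649. 163.] [ 9. 24.] 34
black uv 206 200 mean [0.607 0.257 0.009] ztop 0.012 rect [607. 256.] [47. 21.] 87
black uv 176 206 mean [0.59  0.335 0.009] ztop 0.012 rect [590. 336.] [22. 46.] 80
black uv 431 209 mean [ 0.58  -0.296  0.106] ztop 0.121 rect [ 580. -296.] [28.  2.] 31
black uv 429 217 mean [ 0.568 -0.304  0.067] ztop 0.074 rect [ 568. -304.] [53.  4.] 31
black uv 233 251 mean [0.475 0.181 0.014] ztop 0.017 rect [475. 181.] [37. 18.] 13
black uv 95 326 mean [0.28  0.518 0.015] ztop 0.019 rect [281. 520.] [29. 23.] 10
black uv 297 330 mean [0.299 0.016 0.148] ztop 0.159 rect [299.  22.] [88.  9.] 88
[... 2102 characters left out ...]
19  0.013] ztop 0.015 rect [516. 190.] [50. 19.] 14
yellow uv 269 319 mean [0.749 0.181 0.034] ztop 0.038 rect [744. 177.] [64. 59.] 12
yellow uv 376 375 mean [0.679 0.429 0.009] ztop 0.011 rect [679. 429.] [50. 22.] 29
chest 0.16591923978036507 ((713.4827880859375, -365.46783447265625), (293.65130615234375, 254.73153686523438), 30.5762996673584) [[522.0, -330.0], [652.0, -550.0], [905.0, -400.0], [775.0, -181.0]]
hd [ 40. 206.] [ 0.219 -0.594  0.127] ((218.4551544189453, -589.8753662109375), (35.86191177368164, 304.38958740234375), 0.07179403305053711)
hd [168. 180.] [ 0.638 -0.228  0.135] ((635.4813842773438, -239.57180786132812), (145.4857940673828, 46.39039611816406), 30.692140579223633)
```

```bash
python3 - <<'E'
from seg import *
s=env.observe(); print(np.round(s["tool_rot"],3).tolist(),s["position"],env.tcp_to_tips)
m=env.camera_model("wrist"); R=np.array(s["tool_rot"]); T=np.array(m["T"]); print("cam in tool",(R.T@T[:3,:3]).round(3).tolist(),(R.T@(T[:3,3]-s["position"])).round(3),m["fovy"])
for n in ("top","scene"):
    im,d,m=cap(n); P=cloud(m,d); print(n)
    k=(P[...,2]>0.056)&(P[...,2]<0.068)&(abs(P[...,0]-.46)<.09)&(abs(P[...,1]-.02)<.09)
    p=P[k]; print("tub",len(p),p[:,2].mean(),cv2.minEnclosingCircle((p[:,:2]*1000).astype(np.float32)),p[:,2].max())
    # tools by height blob
    k=(P[...,2]>0.006)&(P[...,2]<0.03)&(P[...,0]>.38)&(P[...,0]<.57)&(P[...,1]>.13)&(P[...,1]<.41)
    nn,l,st,c=cv2.connectedComponentsWithStats(k.astype(np.uint8))
    for i in range(1,nn):
        if st[i,4]>100: p,r=rect(P,l==i); print(p.mean(0).round(3),np.percentile(p[:,2],90),r)
    k=(P[...,2]>0.006)&(P[...,2]<0.03)&(P[...,0]>.55)&(P[...,0]<.70)&(P[...,1]>.13)&(P[...,1]<.40)
    nn,l,st,c=cv2.connectedComponentsWithStats(k.astype(np.uint8))
    for i in range(1,nn):
        if st[i,4]>30: p,r=rect(P,l==i); print("key",p.mean(0).round(3),r)
    k=(P[...,2]>0.024)&(P[...,2]<0.045)&(abs(P[...,0]-.634)<.05)&(abs(P[...,1]-.03)<.05); print("knob",P[k].mean(0),P[k][:,2].max())
E
```

```text
[[0.945, 0.327, -0.0], [0.327, -0.945, 0.001], [0.0, -0.001, -1.0]] [ 0.1796706  -0.51966134  0.24996676] 0.019
cam in tool [[-0.001, -0.947, -0.322], [1.0, -0.001, 0.0], [-0.0, -0.322, 0.947]] [ 0.082  0.002 -0.124] 58.14447146349477
top
tub 226 0.06111754794102713 ((433.1776123046875, 21.81283950805664), 52.199501037597656) 0.0674450096079322
[0.499 0.269 0.016] 0.02108502522940961 ((499.6224060058594, 269.7085266113281), (134.1887664794922, 26.266530990600586), 12.613784790039062)
[0.489 0.185 0.013] 0.016251922854742907 ((496.90313720703125, 187.60069274902344), (134.7970733642578, 20.213645935058594), 13.327945709228516)
[0.476 0.364 0.017] 0.021306134560278477 ((491.1960754394531, 369.17498779296875), (127.79130554199219, 22.840713500976562), 12.301376342773438)
key [0.674 0.349 0.008] ((674.4795532226562, 349.7505798339844), (7.949794769287109, 36.20585250854492), 68.10760498046875)
key [0.651 0.177 0.01 ] ((658.0618286132812, 176.92613220214844), (37.86245346069336, 37.38838577270508), 36.97323989868164)
key [0.609 0.258 0.01 ] ((601.8484497070312, 257.89752197265625), (38.80
[... 885 characters left out ...]
12.80069351196289)
key [0.652 0.177 0.009] ((658.8397827148438, 176.10350036621094), (39.00544738769531, 36.83182907104492), 36.76972961425781)
key [0.558 0.28  0.013] ((558.6754150390625, 279.66265869140625), (27.314626693725586, 16.614395141601562), 88.49375915527344)
key [0.61  0.257 0.009] ((603.0750732421875, 257.4142150878906), (39.010841369628906, 38.24462127685547), 44.16220474243164)
key [0.592 0.338 0.009] ((590.6851196289062, 330.8592834472656), (39.66102981567383, 36.76997756958008), 30.91514015197754)
key [0.685 0.344 0.008] ((683.79638671875, 344.9511413574219), (7.931738376617432, 33.97158432006836), 72.302001953125)
knob [0.63570979 0.03070677 0.03060202] 0.035007489170920114
```

Emit:
servo_tool([
  {"tx": 3.2, "ty": 2.15, "yaw": 0.8, "claw": 3.4},
  {"tx": 3.2, "ty": 2.15, "yaw": 0.8},
  {"tx": 3.2, "ty": 2.15, "yaw": 0.8},
  {"tx": 3.2, "ty": 2.15, "yaw": 0.8},
  {"tx": 3.2, "ty": 2.15, "yaw": 0.8},
  {"tx": 3.2, "ty": 2.15, "yaw": 0.8},
  {"tx": 3.2, "ty": 2.15, "yaw": 0.8},
  {"tx": 3.2, "ty": 2.15, "yaw": 0.8},
  {"tx": 3.2, "ty": 2.15, "yaw": 0.8},
  {"tx": 3.2, "ty": 2.15, "yaw": 0.8},
  {"tx": 3.2, "ty": 2.15, "yaw": 0.8},
  {"tx": 3.2, "ty": 2.15, "yaw": 0.8},
  {"tx": 3.2, "ty": 2.15, "yaw": 0.8},
  {"tx": 3.2, "ty": 2.05, "yaw": 0.9},
  {},
  {},
])

```text
invalid input at $.steps[0]: expected keys tx, ty, tz, yaw, claw
```

```bash
python3 - <<'E'
from seg import *
im,d,m=cap("wrist","pics/w1.png"); P=cloud(m,d)
hsv=cv2.cvtColor(im,cv2.COLOR_RGB2HSV)
a=np.radians(30.4); e=np.array([np.cos(a),np.sin(a)]); n=np.array([-np.sin(a),np.cos(a)])
q=P[...,:2]-[.6485,-.255]; s=q@n; t=q@e
k=(P[...,2]>0.120)&(P[...,2]<0.145)&(s>.025)&(s<.06)&(abs(t)<.1)
p=P[k]; print(len(p),p.mean(0),np.percentile(p[:,2],[50,95]),np.percentile(s[k],[2,50,98]),np.percentile(t[k],[1,99]),cv2.minAreaRect((p[:,:2]*1000).astype(np.float32)))
E
```

```text
<stdin>:7: RuntimeWarning: Mean of empty slice.
  ret = um.true_divide(
Traceback (most recent call last):
IndexError: index -1 is out of bounds for axis 0 with size 0
```

View pics/w1.png

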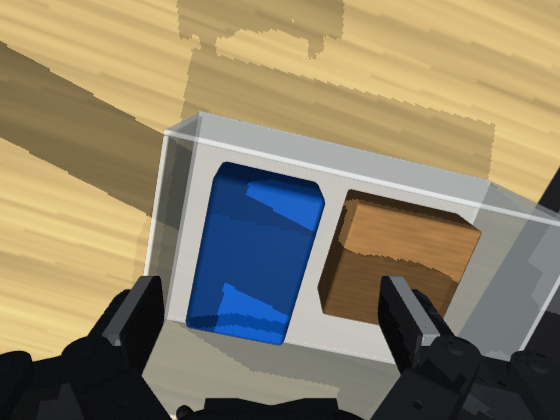

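The move was refused because every row needs all five keys. The picture therefore still shows the parts bin below the start pose, and nothing has moved.

Emit:
servo_tool([
  {"tx": 3.2, "ty": 2.15, "tz": 0, "yaw": 0.8, "claw": 3.4},
  {"tx": 3.2, "ty": 2.15, "tz": 0, "yaw": 0.8, "claw": 3.4},
  {"tx": 3.2, "ty": 2.15, "tz": 0, "yaw": 0.8, "claw": 3.4},
  {"tx": 3.2, "ty": 2.15, "tz": 0, "yaw": 0.8, "claw": 3.4},
  {"tx": 3.2, "ty": 2.15, "tz": 0, "yaw": 0.8, "claw": 3.4},
  {"tx": 3.2, "ty": 2.15, "tz": 0, "yaw": 0.8, "claw": 3.4},
  {"tx": 3.2, "ty": 2.15, "tz": 0, "yaw": 0.8, "claw": 3.4},
  {"tx": 3.2, "ty": 2.15, "tz": 0, "yaw": 0.8, "claw": 3.4},
  {"tx": 3.2, "ty": 2.15, "tz": 0, "yaw": 0.8, "claw": 3.4},
  {"tx": 3.2, "ty": 2.15, "tz": 0, "yaw": 0.8, "claw": 3.4},
  {"tx": 3.2, "ty": 2.15, "tz": 0, "yaw": 0.8, "claw": 3.4},
  {"tx": 3.2, "ty": 2.15, "tz": 0, "yaw": 0.8, "claw": 3.4},
  {"tx": 3.2, "ty": 2.15, "tz": 0, "yaw": 0.8, "claw": 3.4},
  {"tx": 3.2, "ty": 2.05, "tz": 0, "yaw": 0.9, "claw": 3.4},
  {"tx": 0, "ty": 0, "tz": 0, "yaw": 0, "claw": 3.4},
  {"tx": 0, "ty": 0, "tz": 0, "yaw": 0, "claw": 3.4},
])

```text
time_s: 1.95
position: [0.6279, -0.2194, 0.2498]
tool_rot: [[0.862, 0.507, -0.001], [0.507, -0.862, 0.0], [-0.001, -0.001, -1.0]]
ft_force: [-0.0, -0.6, -0.9]
grip_width: 0.034
gripper_force: 0.0
```

```bash
python3 - <<'E'
from seg import *
im,d,m=cap("wrist","pics/w2.png"); P=cloud(m,d)
a=np.radians(30.4); e=np.array([np.cos(a),np.sin(a)]); n=np.array([-np.sin(a),np.cos(a)])
q=P[...,:2]-[.6485,-.255]; s=q@n; t=q@e
k=(P[...,2]>0.120)&(P[...,2]<0.145)&(s>.02)&(s<.06)&(abs(t)<.1)
p=P[k]; print(len(p))
if len(p): print(p.mean(0),np.percentile(p[:,2],[50,95]),np.percentile(s[k],[2,50,98]),np.percentile(t[k],[1,99]))
E
```

```text
3444
[ 0.63498405 -0.2221916   0.13660827] [0.13686589 0.1383686 ] [0.02158517 0.03599176 0.04152649] [-0.06713603  0.06583216]
```

View pics/w2.png

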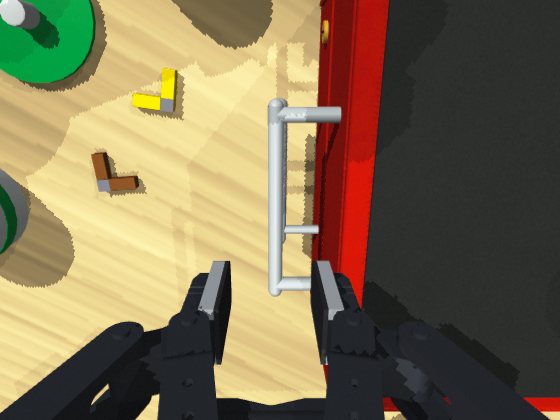

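The bar runs upright at u≈276, between the fingers, and its top is at 0.137 m. It lies about 4 mm closer to the chest than my estimate.

Emit:
servo_tool([
  {"tx": 0.2, "ty": -0.35, "tz": -3, "yaw": 0, "claw": 3.4},
  {"tx": 0, "ty": 0, "tz": -3, "yaw": 0, "claw": 3.4},
  {"tx": 0, "ty": 0, "tz": -3, "yaw": 0, "claw": 3.4},
  {"tx": 0, "ty": 0, "tz": -1.5, "yaw": 0, "claw": 3.4},
  {"tx": 0, "ty": 0, "tz": -1.1, "yaw": 0, "claw": 3.4},
  {"tx": 0, "ty": 0, "tz": 0, "yaw": 0, "claw": 3.4},
  {"tx": 0, "ty": 0, "tz": 0, "yaw": 0, "claw": 0.6},
  {"tx": 0, "ty": 0, "tz": 0, "yaw": 0, "claw": 0.6},
  {"tx": 0, "ty": 0, "tz": 0, "yaw": 0, "claw": 0.6},
  {"tx": 0, "ty": 0, "tz": 0, "yaw": 0, "claw": 0.6},
  {"tx": 0, "ty": 0, "tz": 0, "yaw": 0, "claw": 0.6},
], newtons=50)

```text
time_s: 3.1
position: [0.6285, -0.2227, 0.138]
tool_rot: [[0.863, 0.505, 0.001], [0.505, -0.863, 0.001], [0.001, -0.001, -1.0]]
ft_force: [-9.1, 10.4, 19.4]
grip_width: 0.0079
gripper_force: 49.1
```

```bash
python3 - <<'E'
from seg import *
im,d,m=cap("wrist","pics/w3.png"); s=env.observe(); print(s["position"],s["ft_force"],s["grip_width"],s["wrist_torque"])
E
```

```text
[ 0.62852274 -0.22273501  0.13796481] [-8.9977172  10.85767184 19.91205232] 0.008323120187171218 [ 1.71228435  1.49532571 -0.03278903]
```

View pics/w3.png

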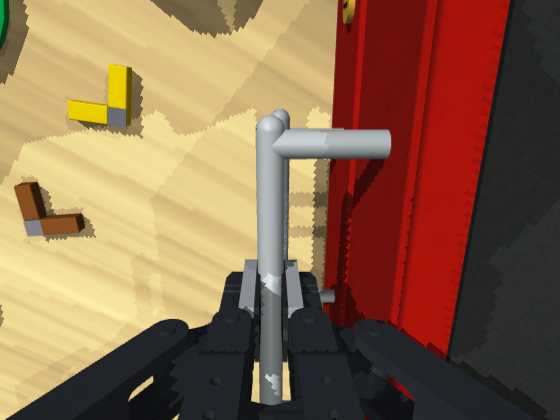

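Emit:
servo_tool([
  {"tx": -0.1, "ty": 0.17, "tz": 0.3, "yaw": 0, "claw": 0.6},
  {"tx": -0.2, "ty": 0.35, "tz": 0, "yaw": 0, "claw": 0.6},
  {"tx": -0.5, "ty": 0.86, "tz": 0, "yaw": 0, "claw": 0.6},
  {"tx": -0.5, "ty": 0.86, "tz": 0, "yaw": 0, "claw": 0.6},
])

```text
time_s: 3.55
position: [0.6162, -0.2016, 0.1381]
tool_rot: [[0.863, 0.505, 0.001], [0.505, -0.863, -0.002], [-0.0, 0.002, -1.0]]
ft_force: [-1.1, -4.8, 5.9]
grip_width: 0.0078
gripper_force: 50.3
```

Emit:
servo_tool([
  {"tx": -0.75, "ty": 1.29, "tz": 0, "yaw": 0, "claw": 0.6},
  {"tx": -0.75, "ty": 1.29, "tz": 0, "yaw": 0, "claw": 0.6},
  {"tx": -0.75, "ty": 1.29, "tz": 0, "yaw": 0, "claw": 0.6},
  {"tx": -0.75, "ty": 1.29, "tz": 0, "yaw": 0, "claw": 0.6},
  {"tx": -0.75, "ty": 1.29, "tz": 0, "yaw": 0, "claw": 0.6},
  {"tx": -0.75, "ty": 1.29, "tz": 0, "yaw": 0, "claw": 0.6},
  {"tx": -0.75, "ty": 1.29, "tz": 0, "yaw": 0, "claw": 0.6},
  {"tx": -0.75, "ty": 1.29, "tz": 0, "yaw": 0, "claw": 0.6},
  {"tx": -0.75, "ty": 1.29, "tz": 0, "yaw": 0, "claw": 0.6},
  {"tx": -0.75, "ty": 1.29, "tz": 0, "yaw": 0, "claw": 0.6},
  {"tx": -0.5, "ty": 0.86, "tz": 0, "yaw": 0, "claw": 0.6},
  {"tx": -0.25, "ty": 0.43, "tz": 0, "yaw": 0, "claw": 0.6},
  {"tx": 0, "ty": 0, "tz": 0, "yaw": 0, "claw": 0.6},
])

```text
time_s: 4.85
position: [0.5323, -0.0588, 0.138]
tool_rot: [[0.863, 0.506, -0.003], [0.506, -0.863, -0.001], [-0.003, -0.0, -1.0]]
ft_force: [-8.3, -2.8, 11.6]
grip_width: 0.0079
gripper_force: 51.0
```

Emit:
servo_tool([
  {"tx": 0, "ty": 0, "tz": 0, "yaw": 0, "claw": 3.4},
  {"tx": 0, "ty": 0, "tz": 0, "yaw": 0, "claw": 3.4},
  {"tx": 0, "ty": 0, "tz": 0, "yaw": 0, "claw": 3.4},
  {"tx": 0, "ty": 0, "tz": 2, "yaw": 0, "claw": 3.4},
  {"tx": 0, "ty": 0, "tz": 4, "yaw": 0, "claw": 3.4},
  {"tx": 0, "ty": 0, "tz": 4, "yaw": 0, "claw": 3.4},
  {"tx": -0.5, "ty": 3, "tz": 1, "yaw": -2.5, "claw": 5},
  {"tx": -0.5, "ty": 3, "tz": 0, "yaw": -2.5, "claw": 5},
  {"tx": -0.5, "ty": 3, "tz": 0, "yaw": -2.5, "claw": 5},
  {"tx": -0.5, "ty": 3, "tz": 0, "yaw": -2.5, "claw": 5},
  {"tx": -0.5, "ty": 3, "tz": 0, "yaw": -2.5, "claw": 5},
  {"tx": -0.5, "ty": 3, "tz": 0, "yaw": -2.5, "claw": 5},
  {"tx": -0.5, "ty": 3, "tz": 0, "yaw": -2.4, "claw": 5},
  {"tx": -1, "ty": 3.4, "tz": 0, "yaw": 0, "claw": 5},
  {"tx": 0, "ty": 0, "tz": -3, "yaw": 0, "claw": 5},
  {"tx": 0, "ty": 0, "tz": -3, "yaw": 0, "claw": 5},
  {"tx": 0, "ty": 0, "tz": 0, "yaw": 0, "claw": 5},
])

```text
time_s: 6.55
position: [0.4873, 0.1851, 0.1841]
tool_rot: [[0.974, 0.225, -0.008], [0.225, -0.974, -0.001], [-0.008, -0.001, -1.0]]
ft_force: [-0.4, -0.5, 0.5]
grip_width: 0.0498
gripper_force: 0.0
```

```bash
cat > look.py <<'E'
from seg import *
def blobs(n,x0,x1,y0,y1,zlo=.006,zhi=.03,amin=60):
    im,d,m=cap(n,f"pics/{n}_{env.observe()['time_s']:.1f}.png"); P=cloud(m,d)
    k=(P[...,2]>zlo)&(P[...,2]<zhi)&(P[...,0]>x0)&(P[...,0]<x1)&(P[...,1]>y0)&(P[...,1]<y1)
    nn,l,st,c=cv2.connectedComponentsWithStats(k.astype(np.uint8))
    for i in range(1,nn):
        if st[i,4]>amin: p,r=rect(P,l==i); print(n,np.median(im[l==i],0),"uv",c[i].round(),"mean",p.mean(0).round(4),"z90",np.percentile(p[:,2],90).round(4),"rect",np.round(r[0],1),np.round(r[1],1),round(r[2],1))
    return im,P
E
python3 - <<'E'
from look import *
s=env.observe(); print(s["position"],np.round(s["tool_rot"],3)[:2,0])
im,P=blobs("wrist",.38,.57,.1,.42)
im,P=blobs("top",.38,.57,.1,.42)
# drawer front panel in top view
k=(P[...,2]>0.145)&(P[...,2]<0.175)&(P[...,0]>.4)&(P[...,0]<.95)&(P[...,1]<0.02)&(P[...,1]>-.6)
a=np.radians(30.4); n=np.array([-np.sin(a),np.cos(a)]); s=(P[k][:,:2]-[.6485,-.255])@n; print("front max s",np.percentile(s,[90,99,99.9]))
E
```

```text
[0.48731454 0.18507712 0.18407862] [0.974 0.225]
wrist [29. 28. 31.] uv [95. 30.] mean [0.5676 0.3317 0.01  ] z90 0.0113 rect [566.8 331.6] [13.   6.2] 89.7
wrist [  8.  62. 124.] uv [ 44. 139.] mean [0.4804 0.3609 0.017 ] z90 0.0208 rect [490.6 365.3] [128.4  21.2] 13.0
wrist [154. 129.  79.] uv [170. 134.] mean [0.5053 0.2666 0.0171] z90 0.0208 rect [499.6 266.7] [134.7  27.4] 11.7
wrist [127. 121.  18.] uv [272. 169.] mean [0.4953 0.1843 0.0138] z90 0.0158 rect [496.  184.4] [135.4  20.2] 13.1
wrist [126. 132. 133.] uv [229. 272.] mean [0.3936 0.2007 0.0069] z90 0.0077 rect [392.3 201.3] [14.7 35.3] 44.9
top [169.  157.5 143.5] uv [202. 260.] mean [0.4506 0.2588 0.0148] z90 0.0198 rect [450.6 258.6] [33.1 25.4] 0.2
front max s [-0.00586851  0.18811512  0.18938253]
```

Emit:
servo_tool([
  {"tx": -0.3, "ty": -0.33, "tz": -4, "yaw": 0, "claw": 4},
  {"tx": 0, "ty": 0, "tz": -4, "yaw": 0, "claw": 4},
  {"tx": 0, "ty": 0, "tz": -4, "yaw": 0, "claw": 4},
  {"tx": 0, "ty": 0, "tz": -2.5, "yaw": 0, "claw": 4},
  {"tx": 0, "ty": 0, "tz": -1.3, "yaw": 0, "claw": 4},
  {"tx": 0, "ty": 0, "tz": -0.4, "yaw": 0, "claw": 4},
  {"tx": 0, "ty": 0, "tz": 0, "yaw": 0, "claw": 4},
  {"tx": 0, "ty": 0, "tz": 0, "yaw": 0, "claw": 1.2},
  {"tx": 0, "ty": 0, "tz": 0, "yaw": 0, "claw": 1.2},
  {"tx": 0, "ty": 0, "tz": 0, "yaw": 0, "claw": 1.2},
  {"tx": 0, "ty": 0, "tz": 0, "yaw": 0, "claw": 1.2},
  {"tx": 0, "ty": 0, "tz": 0, "yaw": 0, "claw": 1.2},
], newtons=40)

```text
time_s: 7.85
position: [0.487, 0.1818, 0.0268]
tool_rot: [[0.974, 0.224, 0.003], [0.224, -0.975, 0.0], [0.003, 0.0, -1.0]]
ft_force: [-0.4, -0.3, 6.2]
grip_width: 0.0184
gripper_force: 39.4
```

Emit:
servo_tool([
  {"tx": 0, "ty": 0, "tz": 3, "yaw": 0, "claw": 1.2},
  {"tx": 0, "ty": 0, "tz": 4, "yaw": 0, "claw": 1.2},
  {"tx": 0, "ty": 0, "tz": 4, "yaw": 0, "claw": 1.2},
  {"tx": 0, "ty": 0, "tz": 4, "yaw": 0, "claw": 1.2},
  {"tx": 0, "ty": 0, "tz": 4, "yaw": 0, "claw": 1.2},
  {"tx": 0.5, "ty": -3.5, "tz": 0.5, "yaw": -6.6, "claw": 1.2},
  {"tx": 0.5, "ty": -3.5, "tz": 0, "yaw": -6.6, "claw": 1.2},
  {"tx": 0.5, "ty": -3.5, "tz": 0, "yaw": -6.6, "claw": 1.2},
  {"tx": 0.5, "ty": -3.5, "tz": 0, "yaw": -6.6, "claw": 1.2},
  {"tx": 0.5, "ty": -3.5, "tz": 0, "yaw": -6.6, "claw": 1.2},
  {"tx": 0.5, "ty": -3.5, "tz": 0, "yaw": -6.6, "claw": 1.2},
  {"tx": 0.5, "ty": -3.5, "tz": 0, "yaw": -6.6, "claw": 1.2},
  {"tx": 0.5, "ty": -3.5, "tz": 0, "yaw": -6.6, "claw": 1.2},
  {"tx": 0.5, "ty": -3.5, "tz": 0, "yaw": -6.6, "claw": 1.2},
  {"tx": 0.5, "ty": -3.5, "tz": 0, "yaw": -6.6, "claw": 1.2},
  {"tx": 0.3, "ty": -4, "tz": 0, "yaw": -6.6, "claw": 1.2},
  {"tx": 0, "ty": 0, "tz": 0, "yaw": 0, "claw": 1.2},
  {"tx": 0, "ty": 0, "tz": 0, "yaw": 0, "claw": 1.2},
])

```text
time_s: 9.65
position: [0.5389, -0.2086, 0.2206]
tool_rot: [[0.505, -0.863, 0.0], [-0.863, -0.505, 0.0], [-0.0, -0.0, -1.0]]
ft_force: [-0.2, -0.2, -1.5]
grip_width: 0.0186
gripper_force: 39.6
```

```bash
python3 - <<'E'
from look import *
im,P=blobs("wrist",0,.01,0,.01)
s=env.observe(); print(s["time_s"],s["position"],s["grip_width"],np.round(s["tool_rot"],3)[:2,0])
a=np.radians(30.4); e=np.array([np.cos(a),np.sin(a)]); n=np.array([-np.sin(a),np.cos(a)])
q=P[...,:2]-[.5954,-.1644]; X=-q@n; Y=q@e
k=(abs(X)<.05)&(abs(Y)<.1)&(P[...,2]<.1); print("floor z",np.median(P[...,2][k]),k.sum())
E
ls pics
```

```text
9.7 [ 0.53894925 -0.207768    0.22064358] 0.018523504440568567 [ 0.506 -0.862]
floor z 0.08896158562584566 29626
scene0.png
top0.png
top_6.6.png
w1.png
w2.png
w3.png
wrist_6.5.png
wrist_9.7.png
```

View pics/wrist_9.7.png

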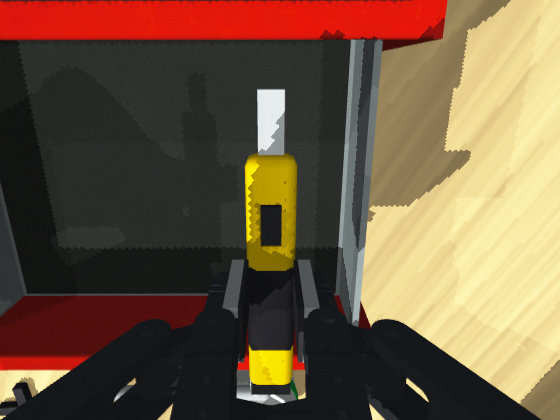

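Emit:
servo_tool([
  {"tx": 0, "ty": 0, "tz": -3, "yaw": 0, "claw": 1.2},
  {"tx": 0, "ty": 0, "tz": -3, "yaw": 0, "claw": 1.2},
  {"tx": 0, "ty": 0, "tz": -2.5, "yaw": 0, "claw": 1.2},
  {"tx": 0, "ty": 0, "tz": -1.2, "yaw": 0, "claw": 1.2},
  {"tx": 0, "ty": 0, "tz": -0.5, "yaw": 0, "claw": 1.2},
  {"tx": 0, "ty": 0, "tz": 0, "yaw": 0, "claw": 1.2},
])

```text
time_s: 10.3
position: [0.5394, -0.2079, 0.1188]
tool_rot: [[0.506, -0.862, 0.0], [-0.862, -0.506, -0.0], [0.0, -0.0, -1.0]]
ft_force: [0.3, -0.2, -1.5]
grip_width: 0.0184
gripper_force: 39.6
```

The knife hangs straight in the jaws above the open drawer, at about (270,250), clear of the drawer walls. I'll release it and go for the roller.

Emit:
servo_tool([
  {"tx": 0, "ty": 0, "tz": -0.2, "yaw": 0, "claw": 3.4},
  {"tx": 0, "ty": 0, "tz": 0, "yaw": 0, "claw": 3.4},
  {"tx": 0, "ty": 0, "tz": 0, "yaw": 0, "claw": 3.4},
  {"tx": 0, "ty": 0, "tz": 2, "yaw": 0, "claw": 3.4},
  {"tx": 0, "ty": 0, "tz": 4, "yaw": 0, "claw": 3.4},
  {"tx": 0, "ty": 0, "tz": 4, "yaw": 0, "claw": 3.4},
  {"tx": -0.3, "ty": 3.9, "tz": 0, "yaw": 6, "claw": 5},
  {"tx": -0.3, "ty": 3.9, "tz": 0, "yaw": 6, "claw": 5},
  {"tx": -0.3, "ty": 3.9, "tz": 0, "yaw": 6, "claw": 5},
  {"tx": -0.3, "ty": 3.9, "tz": 0, "yaw": 6, "claw": 5},
  {"tx": -0.3, "ty": 3.9, "tz": 0, "yaw": 6, "claw": 5},
  {"tx": -0.3, "ty": 3.9, "tz": 0, "yaw": 6, "claw": 5},
  {"tx": -0.3, "ty": 3.9, "tz": 0, "yaw": 6, "claw": 5},
  {"tx": -0.3, "ty": 3.9, "tz": 0, "yaw": 6, "claw": 5},
  {"tx": -0.3, "ty": 3.9, "tz": 0, "yaw": 6, "claw": 5},
  {"tx": -0.3, "ty": 3.9, "tz": 0, "yaw": 6, "claw": 5},
  {"tx": -0.3, "ty": 3.9, "tz": 0, "yaw": 6, "claw": 5},
  {"tx": -0.7, "ty": 4.6, "tz": 0, "yaw": 5.7, "claw": 5},
  {"tx": 0, "ty": 0, "tz": -3, "yaw": 0, "claw": 5},
  {"tx": 0, "ty": 0, "tz": 0, "yaw": 0, "claw": 5},
])

```text
time_s: 12.3
position: [0.4975, 0.2672, 0.1838]
tool_rot: [[0.977, 0.211, -0.005], [0.211, -0.978, -0.002], [-0.006, 0.001, -1.0]]
ft_force: [0.3, -0.7, 0.1]
grip_width: 0.0504
gripper_force: 0.0
```

```bash
python3 - <<'E'
from look import *
s=env.observe(); print(s["position"],np.round(s["tool_rot"],3)[:2,0])
blobs("wrist",.38,.7,.1,.42); blobs("top",.5,.72,.1,.42)
im,d,m=cap("top"); P=cloud(m,d); a=np.radians(30.4); e=np.array([np.cos(a),np.sin(a)]); n=np.array([-np.sin(a),np.cos(a)])
q=P[...,:2]-[.5954,-.1644]; X=-q@n; Y=q@e
k=(X>-.07)&(X<.105)&(abs(Y)<.115)&(P[...,2]>.095)&(P[...,2]<.11); print(k.sum(),X[k].min(),X[k].max(),Y[k].mean(),P[...,2][k].max())
E
```

```text
[0.49748578 0.26724825 0.18380276] [0.977 0.211]
wrist [24. 24. 26.] uv [445.  10.] mean [0.6451 0.171  0.0105] z90 0.0117 rect [650.5 168.8] [20.7 38.5] 35.3
wrist [22. 22. 24.] uv [202.  37.] mean [0.5914 0.3362 0.0105] z90 0.0115 rect [589.6 329.3] [38.  38.1] 34.2
wrist [22. 22. 24.] uv [317.  37.] mean [0.609  0.2551 0.0105] z90 0.0116 rect [601.6 255.3] [38.  38.1] 42.9
wrist [  8.  64. 133.] uv [147. 177.] mean [0.4808 0.3622 0.0176] z90 0.0209 rect [491.4 366.6] [126.2  22.6] 13.3
wrist [156. 128.  78.] uv [269. 170.] mean [0.5052 0.2682 0.0174] z90 0.0208 rect [499.5 267.1] [134.9  27.5] 12.0
wrist [163. 171. 171.] uv [313. 300.] mean [0.3923 0.2026 0.007 ] z90 0.0077 rect [390. 204.] [14.6 41.4] 43.8
top [188.   70.   61.5] uv [175. 171.] mean [0.6854 0.3449 0.0085] z90 0.0105 rect [685. 346.] [ 9.2 77.2] 68.2
top [71.5 67.  62. ] uv [238. 185.] mean [0.6507 0.1777 0.0099] z90 0.0122 rect [658.  176.5] [38.1 37.7] 35.3
top [54.  52.5 48. ] uv [206. 199.] mean [0.6096 0.2579 0.0097] z90 0.0124 rect [611.  256.6] [50.  31.3] 87.0
413 -0.04918667225742825 0.08536911231230308 -0.06931945991207106 0.10758042188520256
```

Emit:
servo_tool([
  {"tx": 0.1, "ty": 0, "tz": -4, "yaw": 0, "claw": 4.5},
  {"tx": 0, "ty": 0, "tz": -4, "yaw": 0, "claw": 4.5},
  {"tx": 0, "ty": 0, "tz": -4, "yaw": 0, "claw": 4.5},
  {"tx": 0, "ty": 0, "tz": -2.3, "yaw": 0, "claw": 4.5},
  {"tx": 0, "ty": 0, "tz": -1.2, "yaw": 0, "claw": 4.5},
  {"tx": 0, "ty": 0, "tz": -0.3, "yaw": 0, "claw": 4.5},
  {"tx": 0, "ty": 0, "tz": 0, "yaw": 0, "claw": 4.5},
  {"tx": 0, "ty": 0, "tz": 0, "yaw": 0, "claw": 1.5},
  {"tx": 0, "ty": 0, "tz": 0, "yaw": 0, "claw": 1.5},
  {"tx": 0, "ty": 0, "tz": 0, "yaw": 0, "claw": 1.5},
  {"tx": 0, "ty": 0, "tz": 0, "yaw": 0, "claw": 1.5},
  {"tx": 0, "ty": 0, "tz": 0, "yaw": 0, "claw": 1.5},
], newtons=40)

```text
time_s: 13.65
position: [0.5009, 0.2669, 0.0298]
tool_rot: [[0.978, 0.209, 0.003], [0.209, -0.978, 0.001], [0.003, -0.0, -1.0]]
ft_force: [0.3, -1.0, 7.2]
grip_width: 0.0198
gripper_force: 39.7
```

Emit:
servo_tool([
  {"tx": 0, "ty": 0, "tz": 3, "yaw": 0, "claw": 1.5},
  {"tx": 0, "ty": 0, "tz": 4, "yaw": 0, "claw": 1.5},
  {"tx": 0, "ty": 0, "tz": 4, "yaw": 0, "claw": 1.5},
  {"tx": 0, "ty": 0, "tz": 4, "yaw": 0, "claw": 1.5},
  {"tx": 0, "ty": 0, "tz": 4, "yaw": 0, "claw": 1.5},
  {"tx": 0.8, "ty": -3.6, "tz": 0.4, "yaw": -6, "claw": 1.5},
  {"tx": 0.8, "ty": -3.6, "tz": 0, "yaw": -6, "claw": 1.5},
  {"tx": 0.8, "ty": -3.6, "tz": 0, "yaw": -6, "claw": 1.5},
  {"tx": 0.8, "ty": -3.6, "tz": 0, "yaw": -6, "claw": 1.5},
  {"tx": 0.8, "ty": -3.6, "tz": 0, "yaw": -6, "claw": 1.5},
  {"tx": 0.8, "ty": -3.6, "tz": 0, "yaw": -6, "claw": 1.5},
  {"tx": 0.8, "ty": -3.6, "tz": 0, "yaw": -6, "claw": 1.5},
  {"tx": 0.8, "ty": -3.6, "tz": 0, "yaw": -6, "claw": 1.5},
  {"tx": 0.8, "ty": -3.6, "tz": 0, "yaw": -6, "claw": 1.5},
  {"tx": 0.8, "ty": -3.6, "tz": 0, "yaw": -6, "claw": 1.5},
  {"tx": 0.8, "ty": -3.6, "tz": 0, "yaw": -6, "claw": 1.5},
  {"tx": 1.2, "ty": -4.4, "tz": 0, "yaw": -5.7, "claw": 1.5},
  {"tx": 0, "ty": 0, "tz": 0, "yaw": 0, "claw": 1.5},
  {"tx": 0, "ty": 0, "tz": 0, "yaw": 0, "claw": 1.5},
])

```text
time_s: 15.55
position: [0.6, -0.174, 0.2223]
tool_rot: [[0.505, -0.863, -0.0], [-0.863, -0.505, 0.0], [-0.0, -0.0, -1.0]]
ft_force: [0.0, -0.5, -1.0]
grip_width: 0.0195
gripper_force: 39.5
```

Emit:
servo_tool([
  {"tx": 0, "ty": 0, "tz": -3, "yaw": 0, "claw": 1.5},
  {"tx": 0, "ty": 0, "tz": -3, "yaw": 0, "claw": 1.5},
  {"tx": 0, "ty": 0, "tz": -2.5, "yaw": 0, "claw": 1.5},
  {"tx": 0, "ty": 0, "tz": -1.2, "yaw": 0, "claw": 1.5},
  {"tx": 0, "ty": 0, "tz": -0.4, "yaw": 0, "claw": 1.5},
  {"tx": 0, "ty": 0, "tz": 0, "yaw": 0, "claw": 1.5},
  {"tx": 0, "ty": 0, "tz": 0, "yaw": 0, "claw": 3.6},
  {"tx": 0, "ty": 0, "tz": 0, "yaw": 0, "claw": 3.6},
  {"tx": 0, "ty": 0, "tz": 0, "yaw": 0, "claw": 3.6},
  {"tx": 0, "ty": 0, "tz": 2, "yaw": 0, "claw": 3.6},
  {"tx": 0, "ty": 0, "tz": 4, "yaw": 0, "claw": 3.6},
  {"tx": 0, "ty": 0, "tz": 4, "yaw": 0, "claw": 3.6},
])

```text
time_s: 16.75
position: [0.5999, -0.1732, 0.2226]
tool_rot: [[0.505, -0.863, -0.001], [-0.863, -0.505, 0.0], [-0.001, 0.0, -1.0]]
ft_force: [0.9, 0.5, 0.1]
grip_width: 0.036
gripper_force: 0.0
```

Emit:
servo_tool([
  {"tx": -1, "ty": 4.1, "tz": 0, "yaw": 5.6, "claw": 5},
  {"tx": -1, "ty": 4.1, "tz": 0, "yaw": 5.6, "claw": 5},
  {"tx": -1, "ty": 4.1, "tz": 0, "yaw": 5.6, "claw": 5},
  {"tx": -1, "ty": 4.1, "tz": 0, "yaw": 5.6, "claw": 5},
  {"tx": -1, "ty": 4.1, "tz": 0, "yaw": 5.6, "claw": 5},
  {"tx": -1, "ty": 4.1, "tz": 0, "yaw": 5.6, "claw": 5},
  {"tx": -1, "ty": 4.1, "tz": 0, "yaw": 5.6, "claw": 5},
  {"tx": -1, "ty": 4.1, "tz": 0, "yaw": 5.6, "claw": 5},
  {"tx": -1, "ty": 4.1, "tz": 0, "yaw": 5.6, "claw": 5},
  {"tx": -1, "ty": 4.1, "tz": 0, "yaw": 5.6, "claw": 5},
  {"tx": -1, "ty": 4.1, "tz": 0, "yaw": 5.6, "claw": 5},
  {"tx": -1, "ty": 4.1, "tz": 0, "yaw": 5.6, "claw": 5},
  {"tx": -1, "ty": 4.3, "tz": 0, "yaw": 5.4, "claw": 5},
  {"tx": 0, "ty": 0, "tz": -3, "yaw": 0, "claw": 5},
  {"tx": 0, "ty": 0, "tz": 0, "yaw": 0, "claw": 5},
])

```text
time_s: 18.25
position: [0.4684, 0.362, 0.1885]
tool_rot: [[0.974, 0.226, -0.005], [0.226, -0.974, -0.003], [-0.006, 0.001, -1.0]]
ft_force: [0.1, 0.1, -0.5]
grip_width: 0.0506
gripper_force: 0.0
```

```bash
python3 - <<'E'
from look import *
s=env.observe(); print(s["position"],np.round(s["tool_rot"],3)[:2,0])
blobs("wrist",.35,.7,.1,.45)
im,d,m=cap("top"); P=cloud(m,d); a=np.radians(30.4); e=np.array([np.cos(a),np.sin(a)]); n=np.array([-np.sin(a),np.cos(a)])
q=P[...,:2]-[.5954,-.1644]; X=-q@n; Y=q@e
k=(X>-.07)&(X<.105)&(abs(Y)<.115)&(P[...,2]>.095)&(P[...,2]<.13)
for y0,y1 in ((-.11,-.035),(-.035,.06)):
    kk=k&(Y>y0)&(Y<y1); print(kk.sum(),X[kk].min(),X[kk].max(),Y[kk].mean(),P[...,2][kk].max())
E
```

```text
[0.468447   0.36198674 0.18853171] [0.974 0.226]
wrist [28. 16.  7.] uv [184.  10.] mean [0.5767 0.4493 0.0091] z90 0.0107 rect [575.2 449.7] [ 1.5 17.4] 85.1
wrist [80. 46. 18.] uv [213.   3.] mean [0.5856 0.4291 0.01  ] z90 0.0113 rect [584.2 432.3] [ 6.5 23.2] 12.6
wrist [26. 25. 28.] uv [339.  27.] mean [0.5905 0.3371 0.0105] z90 0.0116 rect [589.4 329.3] [38.  38.5] 34.3
wrist [24. 24. 26.] uv [453.  29.] mean [0.6086 0.2556 0.0104] z90 0.0116 rect [601.4 255.2] [38.1 39. ] 43.0
wrist [  7.  63. 133.] uv [269. 164.] mean [0.4809 0.3645 0.0181] z90 0.021 rect [490.8 366.8] [126.9  21.9] 13.2
wrist [95. 99. 99.] uv [409. 295.] mean [0.3863 0.2078 0.0069] z90 0.0077 rect [385.8 208. ] [15.6 52.9] 43.6
wrist [95. 96. 90.] uv [246. 298.] mean [0.3566 0.357  0.0186] z90 0.028 rect [355.2 356.4] [10.3 41. ] 0.0
wrist [197. 203. 199.] uv [315. 303.] mean [0.3598 0.2926 0.0091] z90 0.0106 rect [358.8 293.7] [13.1 30.4] 15.5
405 -0.04928129800672594 0.08217773101245739 -0.06928970001211575 0.10792657221314172
509 -0.05938021473006297 0.0746182450393612 0.000648013822756728 0.11414594191764937
```

Emit:
servo_tool([
  {"tx": 0, "ty": 0, "tz": -4, "yaw": 0, "claw": 4.5},
  {"tx": 0, "ty": 0, "tz": -4, "yaw": 0, "claw": 4.5},
  {"tx": 0, "ty": 0, "tz": -4, "yaw": 0, "claw": 4.5},
  {"tx": 0, "ty": 0, "tz": -2.6, "yaw": 0, "claw": 4.5},
  {"tx": 0, "ty": 0, "tz": -1.3, "yaw": 0, "claw": 4.5},
  {"tx": 0, "ty": 0, "tz": -0.4, "yaw": 0, "claw": 4.5},
  {"tx": 0, "ty": 0, "tz": 0, "yaw": 0, "claw": 4.5},
  {"tx": 0, "ty": 0, "tz": 0, "yaw": 0, "claw": 1.5},
  {"tx": 0, "ty": 0, "tz": 0, "yaw": 0, "claw": 1.5},
  {"tx": 0, "ty": 0, "tz": 0, "yaw": 0, "claw": 1.5},
  {"tx": 0, "ty": 0, "tz": 0, "yaw": 0, "claw": 1.5},
  {"tx": 0, "ty": 0, "tz": 0, "yaw": 0, "claw": 1.5},
  {"tx": 0, "ty": 0, "tz": 3, "yaw": 0, "claw": 1.5},
  {"tx": 0, "ty": 0, "tz": 4, "yaw": 0, "claw": 1.5},
  {"tx": 0, "ty": 0, "tz": 4, "yaw": 0, "claw": 1.5},
  {"tx": 0, "ty": 0, "tz": 4, "yaw": 0, "claw": 1.5},
  {"tx": 0, "ty": 0, "tz": 4, "yaw": 0, "claw": 1.5},
  {"tx": 0, "ty": 0, "tz": 0.4, "yaw": 0, "claw": 1.5},
], newtons=40)

```text
time_s: 20.15
position: [0.4714, 0.3625, 0.2284]
tool_rot: [[0.974, 0.225, 0.009], [0.225, -0.974, 0.005], [0.01, -0.002, -1.0]]
ft_force: [0.0, -0.5, -2.0]
grip_width: 0.0203
gripper_force: 39.5
```

Emit:
servo_tool([
  {"tx": 1.37, "ty": -3.57, "tz": 0, "yaw": -5.2, "claw": 1.5},
  {"tx": 1.37, "ty": -3.57, "tz": 0, "yaw": -5.2, "claw": 1.5},
  {"tx": 1.37, "ty": -3.57, "tz": 0, "yaw": -5.2, "claw": 1.5},
  {"tx": 1.37, "ty": -3.57, "tz": 0, "yaw": -5.2, "claw": 1.5},
  {"tx": 1.37, "ty": -3.57, "tz": 0, "yaw": -5.2, "claw": 1.5},
  {"tx": 1.37, "ty": -3.57, "tz": 0, "yaw": -5.2, "claw": 1.5},
  {"tx": 1.37, "ty": -3.57, "tz": 0, "yaw": -5.2, "claw": 1.5},
  {"tx": 1.37, "ty": -3.57, "tz": 0, "yaw": -5.2, "claw": 1.5},
  {"tx": 1.37, "ty": -3.57, "tz": 0, "yaw": -5.2, "claw": 1.5},
  {"tx": 1.37, "ty": -3.57, "tz": 0, "yaw": -5.2, "claw": 1.5},
  {"tx": 1.37, "ty": -3.57, "tz": 0, "yaw": -5.2, "claw": 1.5},
  {"tx": 1.37, "ty": -3.57, "tz": 0, "yaw": -5.2, "claw": 1.5},
  {"tx": 1.37, "ty": -3.57, "tz": 0, "yaw": -5.2, "claw": 1.5},
  {"tx": 1.2, "ty": -3.57, "tz": 0, "yaw": -5, "claw": 1.5},
  {"tx": 0, "ty": 0, "tz": 0, "yaw": 0, "claw": 1.5},
  {"tx": 0, "ty": 0, "tz": 0, "yaw": 0, "claw": 1.5},
])

```text
time_s: 21.75
position: [0.66, -0.1386, 0.2216]
tool_rot: [[0.505, -0.863, -0.001], [-0.863, -0.505, 0.001], [-0.001, 0.001, -1.0]]
ft_force: [0.8, 0.5, -0.5]
grip_width: 0.0207
gripper_force: 39.5
```

Emit:
servo_tool([
  {"tx": 0, "ty": 0, "tz": -3, "yaw": 0, "claw": 1.5},
  {"tx": 0, "ty": 0, "tz": -3, "yaw": 0, "claw": 1.5},
  {"tx": 0, "ty": 0, "tz": -2.5, "yaw": 0, "claw": 1.5},
  {"tx": 0, "ty": 0, "tz": -1.2, "yaw": 0, "claw": 1.5},
  {"tx": 0, "ty": 0, "tz": -0.4, "yaw": 0, "claw": 1.5},
  {"tx": 0, "ty": 0, "tz": 0, "yaw": 0, "claw": 1.5},
  {"tx": 0, "ty": 0, "tz": 0, "yaw": 0, "claw": 3.6},
  {"tx": 0, "ty": 0, "tz": 0, "yaw": 0, "claw": 3.6},
  {"tx": 0, "ty": 0, "tz": 0, "yaw": 0, "claw": 3.6},
  {"tx": 0, "ty": 0, "tz": 2, "yaw": 0, "claw": 3.6},
  {"tx": 0, "ty": 0, "tz": 4, "yaw": 0, "claw": 3.6},
  {"tx": 0, "ty": 0, "tz": 4, "yaw": 0, "claw": 3.6},
  {"tx": -2, "ty": 3, "tz": 2, "yaw": 8.5, "claw": 3.4},
  {"tx": -2, "ty": 2, "tz": 0, "yaw": 8.5, "claw": 3.4},
  {"tx": -2, "ty": 1, "tz": 0, "yaw": 8.5, "claw": 3.4},
])

```text
time_s: 23.25
position: [0.5996, -0.0766, 0.2426]
tool_rot: [[0.832, -0.555, 0.002], [-0.555, -0.832, -0.0], [0.002, -0.001, -1.0]]
ft_force: [-0.4, -0.4, -0.4]
grip_width: 0.0337
gripper_force: 0.0
```

```bash
python3 - <<'E'
from look import *
s=env.observe(); print(s["position"])
im,d,m=cap("top","pics/t2.png"); P=cloud(m,d); a=np.radians(30.4); e=np.array([np.cos(a),np.sin(a)]); n=np.array([-np.sin(a),np.cos(a)])
q=P[...,:2]-[.5954,-.1644]; X=-q@n; Y=q@e
k=(X>-.07)&(X<.105)&(abs(Y)<.115)&(P[...,2]>.095)&(P[...,2]<.13)
for y0,y1 in ((-.11,-.035),(-.035,.03),(.035,.11)):
    kk=k&(Y>y0)&(Y<y1); print(kk.sum(),X[kk].min() if kk.any() else 0,X[kk].max() if kk.any() else 0,Y[kk].mean(),P[...,2][kk].max() if kk.any() else 0)
cap("scene","pics/s2.png")
E
```

```text
[ 0.59961533 -0.07662733  0.24262953]
231 -0.010103504131900679 0.08505307953672683 -0.06989582652103343 0.10707929422723295
71 -0.031989692563026945 0.07198628419926102 -0.0005315059548801801 0.11104370931834584
0 0 0 nan 0<stdin>:7: RuntimeWarning: Mean of empty slice.
  ret = ret.dtype.type(ret / rcount)
```

View pics/s2.png

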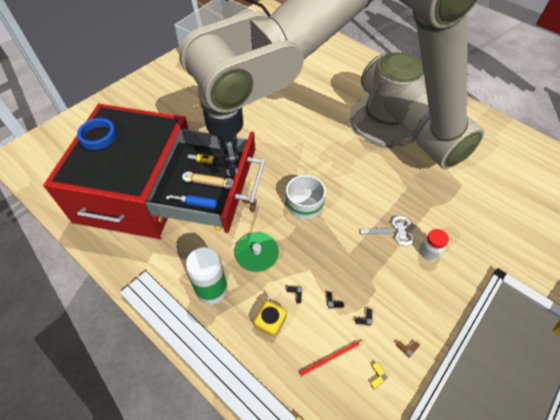

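The scene view shows the knife, roller and awl all lying in the open drawer at about (205,160), (207,180) and (195,200). Next I'll shut the drawer by its handle.

Emit:
servo_tool([
  {"tx": -0.85, "ty": 0.22, "tz": 0, "yaw": 8.02, "claw": 3.4},
  {"tx": -0.85, "ty": 0.22, "tz": 0, "yaw": 8.02, "claw": 3.4},
  {"tx": -0.85, "ty": 0.22, "tz": 0, "yaw": 8.02, "claw": 3.4},
  {"tx": -0.85, "ty": 0.22, "tz": 0, "yaw": 8.02, "claw": 3.4},
  {"tx": -0.85, "ty": 0.22, "tz": 0, "yaw": 8.02, "claw": 3.4},
  {"tx": -0.85, "ty": 0.22, "tz": 0, "yaw": 8.02, "claw": 3.4},
  {"tx": -0.85, "ty": 0.22, "tz": 0, "yaw": 8.02, "claw": 3.4},
  {"tx": -0.8, "ty": 0.24, "tz": 0, "yaw": 8.02, "claw": 3.4},
  {"tx": 0, "ty": 0, "tz": 0, "yaw": 0, "claw": 3.4},
  {"tx": 0, "ty": 0, "tz": 0, "yaw": 0, "claw": 3.4},
])

```text
time_s: 24.35
position: [0.5334, -0.0607, 0.2416]
tool_rot: [[0.868, 0.496, 0.001], [0.496, -0.868, -0.0], [0.001, 0.001, -1.0]]
ft_force: [-0.6, 0.3, 0.5]
grip_width: 0.0338
gripper_force: 0.0
```

Emit:
servo_tool([
  {"tx": -0.1, "ty": 0.15, "tz": -3, "yaw": 0.7, "claw": 3.4},
  {"tx": 0, "ty": 0, "tz": -3, "yaw": 0, "claw": 3.4},
  {"tx": 0, "ty": 0, "tz": -2.5, "yaw": 0, "claw": 3.4},
  {"tx": 0, "ty": 0, "tz": -1.4, "yaw": 0, "claw": 3.4},
  {"tx": 0, "ty": 0, "tz": -0.4, "yaw": 0, "claw": 3.4},
  {"tx": 0, "ty": 0, "tz": 0, "yaw": 0, "claw": 3.4},
  {"tx": 0, "ty": 0, "tz": 0, "yaw": 0, "claw": 0.6},
  {"tx": 0, "ty": 0, "tz": 0, "yaw": 0, "claw": 0.6},
  {"tx": 0, "ty": 0, "tz": 0, "yaw": 0, "claw": 0.6},
  {"tx": 0, "ty": 0, "tz": 0, "yaw": 0, "claw": 0.6},
], newtons=50)

```text
time_s: 25.35
position: [0.5323, -0.059, 0.1394]
tool_rot: [[0.86, 0.511, 0.002], [0.511, -0.86, -0.001], [0.002, 0.002, -1.0]]
ft_force: [0.3, -0.1, 6.1]
grip_width: 0.0078
gripper_force: 49.0
```

Emit:
servo_tool([
  {"tx": 0.25, "ty": -0.43, "tz": 0, "yaw": 0, "claw": 0.6},
  {"tx": 0.5, "ty": -0.86, "tz": 0, "yaw": 0, "claw": 0.6},
  {"tx": 0.61, "ty": -1.04, "tz": 0, "yaw": 0, "claw": 0.6},
  {"tx": 0.61, "ty": -1.04, "tz": 0, "yaw": 0, "claw": 0.6},
  {"tx": 0.61, "ty": -1.04, "tz": 0, "yaw": 0, "claw": 0.6},
  {"tx": 0.61, "ty": -1.04, "tz": 0, "yaw": 0, "claw": 0.6},
  {"tx": 0.61, "ty": -1.04, "tz": 0, "yaw": 0, "claw": 0.6},
  {"tx": 0.61, "ty": -1.04, "tz": 0, "yaw": 0, "claw": 0.6},
  {"tx": 0.61, "ty": -1.04, "tz": 0, "yaw": 0, "claw": 0.6},
  {"tx": 0.61, "ty": -1.04, "tz": 0, "yaw": 0, "claw": 0.6},
  {"tx": 0.61, "ty": -1.04, "tz": 0, "yaw": 0, "claw": 0.6},
  {"tx": 0.61, "ty": -1.04, "tz": 0, "yaw": 0, "claw": 0.6},
  {"tx": 0.61, "ty": -1.04, "tz": 0, "yaw": 0, "claw": 0.6},
  {"tx": 0.61, "ty": -1.04, "tz": 0, "yaw": 0, "claw": 0.6},
  {"tx": 0.61, "ty": -1.04, "tz": 0, "yaw": 0, "claw": 0.6},
  {"tx": 0.5, "ty": -0.86, "tz": 0, "yaw": 0, "claw": 0.6},
  {"tx": 0.3, "ty": -0.51, "tz": 0, "yaw": 0, "claw": 0.6},
  {"tx": 0.15, "ty": -0.26, "tz": 0, "yaw": 0, "claw": 0.6},
  {"tx": 0, "ty": 0, "tz": 0, "yaw": 0, "claw": 0.6},
])

```text
time_s: 27.25
position: [0.6284, -0.2227, 0.1393]
tool_rot: [[0.86, 0.511, 0.001], [0.511, -0.86, 0.001], [0.001, -0.0, -1.0]]
ft_force: [-0.0, 4.5, 6.9]
grip_width: 0.0079
gripper_force: 49.3
```

Emit:
servo_tool([
  {"tx": 0.15, "ty": -0.26, "tz": 0, "yaw": 0, "claw": 0.6},
  {"tx": 0, "ty": 0, "tz": 0, "yaw": 0, "claw": 0.6},
  {"tx": 0, "ty": 0, "tz": 0, "yaw": 0, "claw": 3.4},
  {"tx": 0, "ty": 0, "tz": 0, "yaw": 0, "claw": 3.4},
  {"tx": 0, "ty": 0, "tz": 0, "yaw": 0, "claw": 3.4},
  {"tx": 0, "ty": 0, "tz": 2, "yaw": 0, "claw": 3.4},
  {"tx": 0, "ty": 0, "tz": 4, "yaw": 0, "claw": 3.4},
  {"tx": 0, "ty": 0, "tz": 4, "yaw": 0, "claw": 3.4},
  {"tx": -0.6, "ty": 4.3, "tz": 0, "yaw": -2.5, "claw": 3.4},
  {"tx": -0.6, "ty": 4.3, "tz": 0, "yaw": -2.5, "claw": 3.4},
  {"tx": -0.6, "ty": 4.3, "tz": 0, "yaw": -2.5, "claw": 3.4},
  {"tx": -0.6, "ty": 4.3, "tz": 0, "yaw": -2.5, "claw": 3.4},
  {"tx": -0.6, "ty": 4.3, "tz": 0, "yaw": -2.5, "claw": 3.4},
  {"tx": -0.6, "ty": 4.3, "tz": 0, "yaw": -2.5, "claw": 3.4},
  {"tx": -0.6, "ty": 4.3, "tz": 0, "yaw": -2.5, "claw": 3.4},
  {"tx": -0.6, "ty": 4.3, "tz": 0, "yaw": -2.5, "claw": 3.4},
  {"tx": -0.6, "ty": 4.3, "tz": 0, "yaw": -2.5, "claw": 3.4},
  {"tx": -0.6, "ty": 4.3, "tz": 0, "yaw": -2.5, "claw": 3.4},
  {"tx": -0.6, "ty": 4.3, "tz": 0, "yaw": -2.5, "claw": 3.4},
  {"tx": 0, "ty": 0, "tz": 0, "yaw": 0, "claw": 3.4},
])

```text
time_s: 29.25
position: [0.5623, 0.2516, 0.2382]
tool_rot: [[0.998, 0.06, 0.0], [0.06, -0.998, 0.001], [0.0, -0.001, -1.0]]
ft_force: [-0.4, -0.5, -0.3]
grip_width: 0.0344
gripper_force: 0.0
```

```bash
cat > keys.py <<'E'
from look import *
def keys(n,amin=60):
    im,d,m=cap(n); P=cloud(m,d); v=im.max(2); z=P[...,2]
    k=(v<75)&(z>.006)&(z<.016)&(P[...,0]>.4)&(P[...,0]<.76)&(P[...,1]>.1)&(P[...,1]<.42)
    k=cv2.morphologyEx(k.astype(np.uint8),cv2.MORPH_CLOSE,np.ones((5,5)))
    nn,l,st,c=cv2.connectedComponentsWithStats(k)
    for i in range(1,nn):
        if st[i,4]<amin: continue
        p,r=rect(P,l==i); ce=np.array(r[0]); xy=p[:,:2]*1000
        th=np.radians(r[2]); off=xy.mean(0)-ce   # mean lies toward the elbow
        best=max(([np.cos(th+j*np.pi/2),np.sin(th+j*np.pi/2)] for j in range(4)),key=lambda a:-(np.dot(a,off)+np.dot([-a[1],a[0]],off)))
        a=np.array(best); b=np.array([-a[1],a[0]]); el=ce-13*a-13*b
        for leg in (a,b):
            g=el+21*leg; y=np.degrees(np.arctan2(leg[1],leg[0])); y=(y+90)%180-90
            print(n,"key size",np.round(r[1],1),"z",np.percentile(p[:,2],80).round(4),"elbow",el.round(1),"grasp",g.round(1),"yaw",round(y,1))
E
python3 - <<'E'
from keys import *
s=env.observe(); print(s["position"],s["ft_force"],np.round(s["tool_rot"],3)[:2,0])
keys("wrist"); keys("scene",30)
cap("wrist","pics/w5.png")
im,d,m=cap("scene"); P=cloud(m,d); a=np.radians(30.4); e=np.array([np.cos(a),np.sin(a)]); n=np.array([-np.sin(a),np.cos(a)])
q=P[...,:2]-[.6485,-.255]; k=(abs(q@e)<.06)&(P[...,2]>.128)&(P[...,2]<.142)&(q@n>.02)&(q@n<.1); print("bar s",np.percentile((q@n)[k],[50,95,99]))
E
```

```text
[0.56226553 0.2516164  0.23822982] [-0.39397282 -0.48937705 -0.299722  ] [0.998 0.06 ]
wrist key size [ 2.6 67.1] z 0.0079 elbow [685.1 352.1] grasp [665.7 360.2] yaw -22.8
wrist key size [ 2.6 67.1] z 0.0079 elbow [685.1 352.1] grasp [677.  332.7] yaw 67.2
wrist key size [37.7 38.3] z 0.0112 elbow [639.5 176.9] grasp [651.4 159.6] yaw -55.5
wrist key size [37.7 38.3] z 0.0112 elbow [639.5 176.9] grasp [656.8 188.8] yaw 34.5
wrist key size [37.9 37.7] z 0.0112 elbow [620.  254.6] grasp [605.6 269.9] yaw -46.9
wrist key size [37.9 37.7] z 0.0112 elbow [620.  254.6] grasp [604.6 240.2] yaw 43.1
wrist key size [26. 51.] z 0.0111 elbow [601.3 318.9] grasp [605.2 339.5] yaw 79.3
wrist key size [26. 51.] z 0.0111 elbow [601.3 318.9] grasp [580.7 322.8] yaw -10.7
scene key size [47.7 21. ] z 0.0108 elbow [639.3 164.4] grasp [660.  160.7] yaw -10.2
scene key size [47.7 21. ] z 0.0108 elbow [639.3 164.4] grasp [643.  185.1] yaw 79.8
scene key size [46.  20.6] z 0.0106 elbow [596.6 269.5] grasp [595.6 248.5] yaw 87.4
scene key size [46.  20.6] z 0.0106 elbow [596.6 269.5] grasp [617.6 268.6] yaw -2.6
scene key size [23.8 48. ] z 0.0111 elbow [603.2 320.5] grasp [606.7 341.2] yaw 80.4
scene key size [23.8 48. ] z 0.0111 elbow [603.2 320.5] grasp [582.5 324. ] yaw -9.6
bar s [0.03887393 0.04255127 0.04318057]
```

View pics/w5.png

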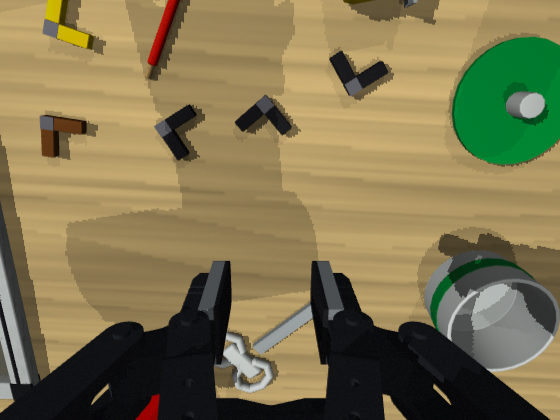

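The drawer looks shut. The three black keys have elbows at about (165,130), (263,103) and (355,88), with the lid at (510,100) and the tub at (500,310). Starting with the middle key, grasp point (604.6, 240.2) mm at yaw 43°.

Emit:
servo_tool([
  {"tx": 0.84, "ty": -0.23, "tz": -1.5, "yaw": 7.92, "claw": 3.2},
  {"tx": 0.84, "ty": -0.23, "tz": -1.5, "yaw": 7.92, "claw": 3.2},
  {"tx": 0.84, "ty": -0.23, "tz": -1.5, "yaw": 7.92, "claw": 3.2},
  {"tx": 0.84, "ty": -0.23, "tz": -1.5, "yaw": 7.92, "claw": 3.2},
  {"tx": 0.84, "ty": -0.23, "tz": -1.5, "yaw": 7.92, "claw": 3.2},
  {"tx": 0, "ty": 0, "tz": -4, "yaw": 0, "claw": 3.2},
  {"tx": 0, "ty": 0, "tz": -4, "yaw": 0, "claw": 3.2},
  {"tx": 0, "ty": 0, "tz": -2, "yaw": 0, "claw": 3.2},
  {"tx": 0, "ty": 0, "tz": 0, "yaw": 0, "claw": 3.2},
  {"tx": 0, "ty": 0, "tz": 0, "yaw": 0, "claw": 3.2},
])

```text
time_s: 30.45
position: [0.6064, 0.2348, 0.0642]
tool_rot: [[0.734, 0.679, 0.001], [0.679, -0.734, 0.0], [0.001, 0.001, -1.0]]
ft_force: [0.3, 0.7, 1.0]
grip_width: 0.0318
gripper_force: 0.0
```

Emit:
servo_tool([
  {"tx": -0.2, "ty": 0.54, "tz": -1.5, "yaw": 0, "claw": 3.2},
  {"tx": 0, "ty": 0, "tz": -1.5, "yaw": 0, "claw": 3.2},
  {"tx": 0, "ty": 0, "tz": -1.1, "yaw": 0, "claw": 3.2},
  {"tx": 0, "ty": 0, "tz": 0, "yaw": 0, "claw": 3.2},
  {"tx": 0, "ty": 0, "tz": 0, "yaw": 0, "claw": 3.2},
])

```text
time_s: 30.95
position: [0.6042, 0.241, 0.0234]
tool_rot: [[0.734, 0.68, 0.002], [0.68, -0.734, 0.0], [0.001, 0.001, -1.0]]
ft_force: [1.3, 1.1, -0.5]
grip_width: 0.0318
gripper_force: 0.0
```

```bash
python3 - <<'E'
from look import *
print(env.observe()["position"]); cap("wrist","pics/w6.png")
E
```

```text
[0.60419436 0.24096818 0.02337732]
```

View pics/w6.png

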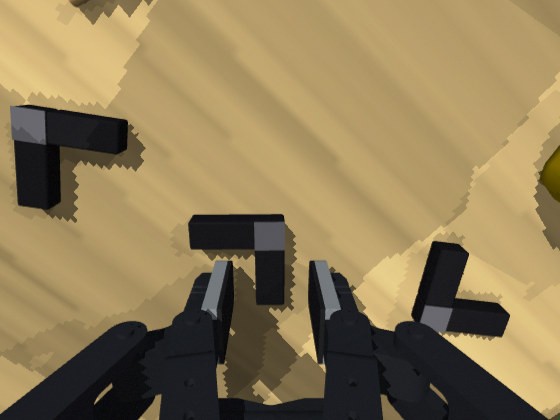

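The leg sits between the pads, at about (270,280).

Emit:
servo_tool([
  {"tx": 0, "ty": 0, "tz": 0, "yaw": 0, "claw": 0.7},
  {"tx": 0, "ty": 0, "tz": 0, "yaw": 0, "claw": 0.7},
  {"tx": 0, "ty": 0, "tz": 0, "yaw": 0, "claw": 0.7},
  {"tx": 0, "ty": 0, "tz": 0, "yaw": 0, "claw": 0.7},
  {"tx": 0, "ty": 0, "tz": 3, "yaw": 0, "claw": 0.7},
  {"tx": 0, "ty": 0, "tz": 5, "yaw": 0, "claw": 0.7},
  {"tx": 0, "ty": 0, "tz": 4, "yaw": 0, "claw": 0.7},
  {"tx": -2.14, "ty": -2.75, "tz": 0, "yaw": 0, "claw": 0.7},
  {"tx": -2.14, "ty": -2.75, "tz": 0, "yaw": 0, "claw": 0.7},
  {"tx": -2.14, "ty": -2.75, "tz": 0, "yaw": 0, "claw": 0.7},
  {"tx": -2.14, "ty": -2.75, "tz": 0, "yaw": 0, "claw": 0.7},
  {"tx": -2.14, "ty": -2.75, "tz": 0, "yaw": 0, "claw": 0.7},
  {"tx": -2.14, "ty": -2.75, "tz": 0, "yaw": 0, "claw": 0.7},
  {"tx": -2.14, "ty": -2.75, "tz": 0, "yaw": 0, "claw": 0.7},
  {"tx": -2.14, "ty": -2.75, "tz": 0, "yaw": 0, "claw": 0.7},
  {"tx": 0, "ty": 0, "tz": 0, "yaw": 0, "claw": 0.7},
  {"tx": 0, "ty": 0, "tz": 0, "yaw": 0, "claw": 0.7},
], newtons=35)

```text
time_s: 32.7
position: [0.4325, 0.0208, 0.1426]
tool_rot: [[0.734, 0.679, 0.001], [0.679, -0.734, 0.0], [0.001, 0.001, -1.0]]
ft_force: [0.0, 0.1, -0.2]
grip_width: 0.0106
gripper_force: 35.1
```

```bash
python3 - <<'E'
from look import *
print(env.observe()["position"]); im,d,m=cap("wrist","pics/w7.png")
P=cloud(m,d); k=(P[...,2]>0.055)&(P[...,2]<0.067)&(abs(P[...,0]-.433)<.08)&(abs(P[...,1]-.02)<.08)
p=P[k]; print("rim",len(p),p[:,2].mean(),cv2.minEnclosingCircle((p[:,:2]*1000).astype(np.float32)))
E
```

```text
[0.43254191 0.02082281 0.14262975]
rim 3623 0.06154520569775906 ((432.6607360839844, 18.621566772460938), 52.50822448730469)
```

View pics/w7.png

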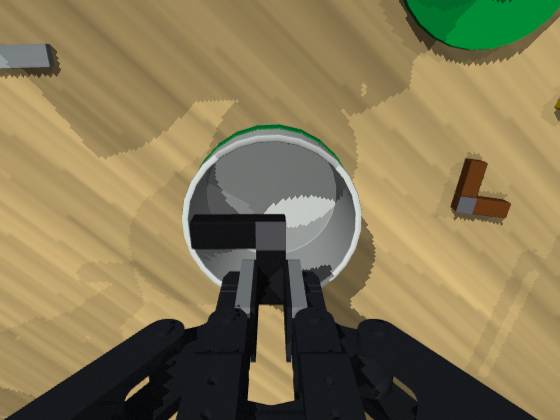

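The key is gripped and hangs over the tub, whose rim circle is centred near (272,215). Its free leg reaches left to u≈190, so I'll shift slightly to centre it before lowering.

Emit:
servo_tool([
  {"tx": -0.15, "ty": -1.2, "tz": 0, "yaw": 0, "claw": 0.7},
  {"tx": 0, "ty": 0, "tz": -3, "yaw": 0, "claw": 0.7},
  {"tx": 0, "ty": 0, "tz": -3, "yaw": 0, "claw": 0.7},
  {"tx": 0, "ty": 0, "tz": -2, "yaw": 0, "claw": 0.7},
  {"tx": 0, "ty": 0, "tz": -1.2, "yaw": 0, "claw": 0.7},
  {"tx": 0, "ty": 0, "tz": 0, "yaw": 0, "claw": 0.7},
  {"tx": 0, "ty": 0, "tz": 0, "yaw": 0, "claw": 2.4},
  {"tx": 0, "ty": 0, "tz": 0, "yaw": 0, "claw": 2.4},
  {"tx": 0, "ty": 0, "tz": 0, "yaw": 0, "claw": 2.4},
  {"tx": 0, "ty": 0, "tz": 3, "yaw": 0, "claw": 2.4},
  {"tx": 0, "ty": 0, "tz": 4, "yaw": 0, "claw": 2.4},
  {"tx": 0, "ty": 0, "tz": 4, "yaw": 0, "claw": 2.4},
])

```text
time_s: 33.95
position: [0.4306, 0.0092, 0.1621]
tool_rot: [[0.733, 0.68, -0.0], [0.68, -0.733, 0.0], [-0.0, -0.0, -1.0]]
ft_force: [-1.1, -0.3, -0.8]
grip_width: 0.024
gripper_force: 0.0
```

Emit:
servo_tool([
  {"tx": 2.83, "ty": 2.25, "tz": 0, "yaw": -1.04, "claw": 3.2},
  {"tx": 2.83, "ty": 2.25, "tz": 0, "yaw": -1.04, "claw": 3.2},
  {"tx": 2.83, "ty": 2.25, "tz": 0, "yaw": -1.04, "claw": 3.2},
  {"tx": 2.83, "ty": 2.25, "tz": 0, "yaw": -1.04, "claw": 3.2},
  {"tx": 2.83, "ty": 2.25, "tz": 0, "yaw": -1.04, "claw": 3.2},
  {"tx": 2.83, "ty": 2.25, "tz": 0, "yaw": -1.04, "claw": 3.2},
  {"tx": 2.83, "ty": 2.25, "tz": 0, "yaw": -1.04, "claw": 3.2},
  {"tx": 2.83, "ty": 2.25, "tz": 0, "yaw": -1.02, "claw": 3.2},
  {"tx": 0, "ty": 0, "tz": -3, "yaw": 0, "claw": 3.2},
  {"tx": 0, "ty": 0, "tz": -3, "yaw": 0, "claw": 3.2},
  {"tx": 0, "ty": 0, "tz": 0, "yaw": 0, "claw": 3.2},
  {"tx": 0, "ty": 0, "tz": 0, "yaw": 0, "claw": 3.2},
])

```text
time_s: 35.15
position: [0.6574, 0.1891, 0.1013]
tool_rot: [[0.824, 0.567, 0.0], [0.567, -0.824, -0.0], [0.0, 0.0, -1.0]]
ft_force: [0.9, 0.4, 0.7]
grip_width: 0.0321
gripper_force: 0.0
```

```bash
sed -i 's/(v<75)/(v<125)/' keys.py; python3 - <<'E'
from keys import *
s=env.observe(); print(s["position"],np.round(s["tool_rot"],3)[:2,0])
keys("wrist"); keys("top",30)
im,d,m=cap("top"); P=cloud(m,d); k=(abs(P[...,0]-.4327)<.042)&(abs(P[...,1]-.019)<.042)&(im.max(2)<90)&(P[...,2]<.05); print("dark in tub",k.sum(),P[k].mean(0) if k.any() else 0)
E
```

```text
[0.6574356  0.18906726 0.10129754] [0.824 0.567]
wrist key size [ 2.9 67.6] z 0.0079 elbow [679.9 326.5] grasp [687.9 345.9] yaw 67.4
wrist key size [ 2.9 67.6] z 0.0079 elbow [679.9 326.5] grasp [660.5 334.6] yaw -22.6
wrist key size [30.3  2.1] z 0.0148 elbow [737.4 191.2] grasp [730.9 211.1] yaw -71.8
wrist key size [30.3  2.1] z 0.0148 elbow [737.4 191.2] grasp [717.5 184.6] yaw 18.2
wrist key size [12.1 22.8] z 0.011 elbow [623.6 326.5] grasp [611.6 343.7] yaw -55.0
wrist key size [12.1 22.8] z 0.011 elbow [623.6 326.5] grasp [606.4 314.5] yaw 35.0
wrist key size [18.7  2.8] z 0.0092 elbow [573.7 312.2] grasp [591.4 323.5] yaw 32.5
wrist key size [18.7  2.8] z 0.0092 elbow [573.7 312.2] grasp [562.4 329.9] yaw -57.5
wrist key size [7.5 1. ] z 0.0147 elbow [692.9 151.4] grasp [699.  131.3] yaw -73.0
wrist key size [7.5 1. ] z 0.0147 elbow [692.9 151.4] grasp [713.  157.5] yaw 17.0
wrist key size [38.8 38. ] z 0.0112 elbow [639.7 177. ] grasp [652.2 160.1] yaw -53.6
wrist key size [38.8 38. ] z 0.0112 elbow [639.7 177. ] grasp [656.6 189.4] yaw 36.4
top key size [37.1 13.6] z 0.0116 elbow [599.8 336. ] grasp [591.8 355.5] yaw -67.8
top key size [37.1 13.6] z 0.0116 elbow [599.8 336. ] grasp [580.3 328.1] yaw 22.2
dark in tub 121 [0.43724395 0.02657809 0.01373276]
```

Emit:
servo_tool([
  {"tx": 0, "ty": 0, "tz": -3, "yaw": 0, "claw": 3.2},
  {"tx": 0, "ty": 0, "tz": -3, "yaw": 0, "claw": 3.2},
  {"tx": 0, "ty": 0, "tz": -1.8, "yaw": 0, "claw": 3.2},
  {"tx": 0, "ty": 0, "tz": 0, "yaw": 0, "claw": 3.2},
  {"tx": 0, "ty": 0, "tz": 0, "yaw": 0, "claw": 0.7},
  {"tx": 0, "ty": 0, "tz": 0, "yaw": 0, "claw": 0.7},
  {"tx": 0, "ty": 0, "tz": 0, "yaw": 0, "claw": 0.7},
  {"tx": 0, "ty": 0, "tz": 0, "yaw": 0, "claw": 0.7},
  {"tx": 0, "ty": 0, "tz": 3, "yaw": 0, "claw": 0.7},
  {"tx": 0, "ty": 0, "tz": 5, "yaw": 0, "claw": 0.7},
  {"tx": 0, "ty": 0, "tz": 4, "yaw": 0, "claw": 0.7},
])

```text
time_s: 36.4
position: [0.6574, 0.1891, 0.1454]
tool_rot: [[0.824, 0.567, 0.002], [0.567, -0.824, 0.0], [0.002, 0.001, -1.0]]
ft_force: [0.8, 0.6, 0.7]
grip_width: 0.0105
gripper_force: 35.3
```

Emit:
servo_tool([
  {"tx": -2.76, "ty": -2.01, "tz": 0, "yaw": 0, "claw": 0.7},
  {"tx": -2.76, "ty": -2.01, "tz": 0, "yaw": 0, "claw": 0.7},
  {"tx": -2.76, "ty": -2.01, "tz": 0, "yaw": 0, "claw": 0.7},
  {"tx": -2.76, "ty": -2.01, "tz": 0, "yaw": 0, "claw": 0.7},
  {"tx": -2.76, "ty": -2.01, "tz": 0, "yaw": 0, "claw": 0.7},
  {"tx": -2.76, "ty": -2.01, "tz": 0, "yaw": 0, "claw": 0.7},
  {"tx": -2.76, "ty": -2.01, "tz": 0, "yaw": 0, "claw": 0.7},
  {"tx": -2.76, "ty": -2.01, "tz": 0, "yaw": 0, "claw": 0.7},
  {"tx": 0, "ty": 0, "tz": 0, "yaw": 0, "claw": 0.7},
  {"tx": 0, "ty": 0, "tz": 0, "yaw": 0, "claw": 0.7},
])

```text
time_s: 37.4
position: [0.4369, 0.028, 0.1431]
tool_rot: [[0.824, 0.566, 0.002], [0.566, -0.824, -0.0], [0.001, 0.001, -1.0]]
ft_force: [0.3, 0.1, -0.1]
grip_width: 0.0104
gripper_force: 35.3
```

Emit:
servo_tool([
  {"tx": 0, "ty": 0, "tz": -3, "yaw": 0, "claw": 0.7},
  {"tx": 0, "ty": 0, "tz": -3, "yaw": 0, "claw": 0.7},
  {"tx": 0, "ty": 0, "tz": -2, "yaw": 0, "claw": 0.7},
  {"tx": 0, "ty": 0, "tz": -0.9, "yaw": 0, "claw": 0.7},
  {"tx": 0, "ty": 0, "tz": 0, "yaw": 0, "claw": 0.7},
  {"tx": 0, "ty": 0, "tz": 0, "yaw": 0, "claw": 2.4},
  {"tx": 0, "ty": 0, "tz": 0, "yaw": 0, "claw": 2.4},
  {"tx": 0, "ty": 0, "tz": 0, "yaw": 0, "claw": 2.4},
  {"tx": 0, "ty": 0, "tz": 3, "yaw": 0, "claw": 2.4},
  {"tx": 0, "ty": 0, "tz": 4, "yaw": 0, "claw": 2.4},
  {"tx": 0, "ty": 0, "tz": 4, "yaw": 0, "claw": 2.4},
])

```text
time_s: 38.5
position: [0.4362, 0.0284, 0.1652]
tool_rot: [[0.824, 0.567, 0.0], [0.567, -0.824, 0.0], [0.0, 0.0, -1.0]]
ft_force: [1.1, -0.7, -0.3]
grip_width: 0.0241
gripper_force: 0.0
```

Emit:
servo_tool([
  {"tx": 1.54, "ty": 3.42, "tz": 0, "yaw": 0, "claw": 3.2},
  {"tx": 1.54, "ty": 3.42, "tz": 0, "yaw": 0, "claw": 3.2},
  {"tx": 1.54, "ty": 3.42, "tz": 0, "yaw": 0, "claw": 3.2},
  {"tx": 1.54, "ty": 3.42, "tz": 0, "yaw": 0, "claw": 3.2},
  {"tx": 1.54, "ty": 3.42, "tz": 0, "yaw": 0, "claw": 3.2},
  {"tx": 1.54, "ty": 3.42, "tz": 0, "yaw": 0, "claw": 3.2},
  {"tx": 1.54, "ty": 3.42, "tz": 0, "yaw": 0, "claw": 3.2},
  {"tx": 1.54, "ty": 3.42, "tz": 0, "yaw": 0, "claw": 3.2},
  {"tx": 1.54, "ty": 3.42, "tz": 0, "yaw": 0, "claw": 3.2},
  {"tx": 0, "ty": 0, "tz": -3, "yaw": 0, "claw": 3.2},
  {"tx": 0, "ty": 0, "tz": -3, "yaw": 0, "claw": 3.2},
  {"tx": 0, "ty": 0, "tz": 0, "yaw": 0, "claw": 3.2},
  {"tx": 0, "ty": 0, "tz": 0, "yaw": 0, "claw": 3.2},
])

```text
time_s: 39.8
position: [0.5753, 0.3361, 0.1043]
tool_rot: [[0.824, 0.567, 0.0], [0.567, -0.824, 0.0], [0.0, 0.0, -1.0]]
ft_force: [0.7, -0.7, 0.8]
grip_width: 0.0321
gripper_force: 0.0
```

```bash
python3 - <<'E'
from keys import *
s=env.observe(); print(s["position"],np.round(s["tool_rot"],3)[:2,0])
keys("wrist",200)
im,d,m=cap("top"); P=cloud(m,d); k=(abs(P[...,0]-.4327)<.042)&(abs(P[...,1]-.019)<.042)&(im.max(2)<90)&(P[...,2]<.05); print("dark in tub",k.sum(),P[k].mean(0),P[k][:,2].max())
E
```

```text
[0.57528319 0.33606545 0.10429283] [0.824 0.567]
wrist key size [  7.1 101.6] z 0.0086 elbow [665.6 334.1] grasp [684.6 325.1] yaw -25.3
wrist key size [  7.1 101.6] z 0.0086 elbow [665.6 334.1] grasp [674.6 353.1] yaw 64.7
wrist key size [38.6 37.6] z 0.0112 elbow [593.3 347.4] grasp [575.9 335.7] yaw 34.0
wrist key size [38.6 37.6] z 0.0112 elbow [593.3 347.4] grasp [605.1 330. ] yaw -56.0
dark in tub 205 [0.43781975 0.0164968  0.01941774] 0.044519088965606635
```

Emit:
servo_tool([
  {"tx": 0, "ty": 0, "tz": -3, "yaw": 0, "claw": 3.2},
  {"tx": 0, "ty": 0, "tz": -3, "yaw": 0, "claw": 3.2},
  {"tx": 0, "ty": 0, "tz": -2.1, "yaw": 0, "claw": 3.2},
  {"tx": 0, "ty": 0, "tz": 0, "yaw": 0, "claw": 3.2},
  {"tx": 0, "ty": 0, "tz": 0, "yaw": 0, "claw": 0.7},
  {"tx": 0, "ty": 0, "tz": 0, "yaw": 0, "claw": 0.7},
  {"tx": 0, "ty": 0, "tz": 0, "yaw": 0, "claw": 0.7},
  {"tx": 0, "ty": 0, "tz": 0, "yaw": 0, "claw": 0.7},
  {"tx": 0, "ty": 0, "tz": 3, "yaw": 0, "claw": 0.7},
  {"tx": 0, "ty": 0, "tz": 5, "yaw": 0, "claw": 0.7},
  {"tx": 0, "ty": 0, "tz": 4, "yaw": 0, "claw": 0.7},
])

```text
time_s: 41.0
position: [0.5753, 0.3362, 0.1456]
tool_rot: [[0.824, 0.567, 0.002], [0.567, -0.824, 0.001], [0.002, 0.001, -1.0]]
ft_force: [0.7, 1.0, 0.2]
grip_width: 0.0104
gripper_force: 35.0
```

Emit:
servo_tool([
  {"tx": -1.69, "ty": -3.52, "tz": 0, "yaw": 0, "claw": 0.7},
  {"tx": -1.69, "ty": -3.52, "tz": 0, "yaw": 0, "claw": 0.7},
  {"tx": -1.69, "ty": -3.52, "tz": 0, "yaw": 0, "claw": 0.7},
  {"tx": -1.69, "ty": -3.52, "tz": 0, "yaw": 0, "claw": 0.7},
  {"tx": -1.69, "ty": -3.52, "tz": 0, "yaw": 0, "claw": 0.7},
  {"tx": -1.69, "ty": -3.52, "tz": 0, "yaw": 0, "claw": 0.7},
  {"tx": -1.69, "ty": -3.52, "tz": 0, "yaw": 0, "claw": 0.7},
  {"tx": -1.69, "ty": -3.52, "tz": 0, "yaw": 0, "claw": 0.7},
  {"tx": -1.69, "ty": -3.52, "tz": 0, "yaw": 0, "claw": 0.7},
  {"tx": 0, "ty": 0, "tz": 0, "yaw": 0, "claw": 0.7},
  {"tx": 0, "ty": 0, "tz": 0, "yaw": 0, "claw": 0.7},
])

```text
time_s: 42.1
position: [0.4232, 0.0188, 0.1431]
tool_rot: [[0.825, 0.565, 0.002], [0.565, -0.825, -0.0], [0.001, 0.001, -1.0]]
ft_force: [1.1, 0.1, 0.3]
grip_width: 0.0108
gripper_force: 35.0
```

Emit:
servo_tool([
  {"tx": 0, "ty": 0, "tz": -3, "yaw": 0, "claw": 0.7},
  {"tx": 0, "ty": 0, "tz": -3, "yaw": 0, "claw": 0.7},
  {"tx": 0, "ty": 0, "tz": -2, "yaw": 0, "claw": 0.7},
  {"tx": 0, "ty": 0, "tz": -0.5, "yaw": 0, "claw": 0.7},
  {"tx": 0, "ty": 0, "tz": 0, "yaw": 0, "claw": 0.7},
  {"tx": 0, "ty": 0, "tz": 0, "yaw": 0, "claw": 2.4},
  {"tx": 0, "ty": 0, "tz": 0, "yaw": 0, "claw": 2.4},
  {"tx": 0, "ty": 0, "tz": 0, "yaw": 0, "claw": 2.4},
  {"tx": 0, "ty": 0, "tz": 3, "yaw": 0, "claw": 2.4},
  {"tx": 0, "ty": 0, "tz": 4, "yaw": 0, "claw": 2.4},
  {"tx": 0, "ty": 0, "tz": 4, "yaw": 0, "claw": 2.4},
  {"tx": -2, "ty": -1, "tz": 4, "yaw": 0, "claw": 3.6},
  {"tx": -2, "ty": -1, "tz": 2, "yaw": 0, "claw": 3.6},
  {"tx": 0, "ty": 0, "tz": 0, "yaw": 0, "claw": 3.6},
  {"tx": 0, "ty": 0, "tz": 0, "yaw": 0, "claw": 3.6},
])

```text
time_s: 43.6
position: [0.3829, -0.0007, 0.2277]
tool_rot: [[0.824, 0.566, 0.002], [0.566, -0.824, -0.0], [0.001, 0.001, -1.0]]
ft_force: [0.0, 0.8, 0.1]
grip_width: 0.0359
gripper_force: 0.0
```

```bash
cat > rim.py <<'E'
from look import *
def circ(p):
    A=np.c_[2*p[:,:2],np.ones(len(p))]; s=np.linalg.lstsq(A,(p[:,:2]**2).sum(1),rcond=None)[0]; return s[:2],np.sqrt(s[2]+s[0]**2+s[1]**2)
def rim(n,f=None):
    im,d,m=cap(n,f); P=cloud(m,d); k=(P[...,2]>0.056)&(P[...,2]<0.067)&(abs(P[...,0]-.433)<.07)&(abs(P[...,1]-.02)<.07)
    p=P[k]; print(n,"rim",len(p),p[:,2].mean().round(4),cv2.minEnclosingCircle((p[:,:2]*1000).astype(np.float32)),circ(p))
    k=(P[...,2]>.026)&(P[...,2]<.04)&(abs(P[...,0]-.634)<.05)&(abs(P[...,1]-.03)<.05); p=P[k]
    if len(p)>10: print("knob",p.mean(0),cv2.minEnclosingCircle((p[:,:2]*1000).astype(np.float32)),np.percentile(p[:,2],90))
    k=(P[...,2]>.006)&(P[...,2]<.014)&(abs(P[...,0]-.634)<.07)&(abs(P[...,1]-.03)<.07)&(im[...,1]>im[...,0]+30.); p=P[k]
    if len(p)>10: print("disc",cv2.minEnclosingCircle((p[:,:2]*1000).astype(np.float32)))
E
python3 - <<'E'
from rim import *
print(env.observe()["position"]); rim("wrist","pics/w8.png"); rim("scene"); rim("top")
E
```

```text
[ 0.38291348 -0.00074964  0.22766261]
wrist rim 2792 0.0617 ((432.4787902832031, 18.356815338134766), 52.5745964050293) (array([0.43267377, 0.01860216]), np.float64(0.049871949544761825))
scene rim 226 0.0601 ((434.6275939941406, 19.148420333862305), 54.46890640258789) (array([0.43441854, 0.02081596]), np.float64(0.050350366567231776))
knob [0.63530867 0.02990277 0.03036061] ((635.7627563476562, 29.22469711303711), 10.825763702392578) 0.032219998542051154
disc ((633.802978515625, 29.830556869506836), 56.7426872253418)
top rim 109 0.0607 ((433.6578369140625, 21.758134841918945), 52.10649490356445) (array([0.43326459, 0.0217169 ]), np.float64(0.05026695915606964))
knob [0.63343043 0.03093939 0.03127781] ((633.7784423828125, 30.463136672973633), 10.760079383850098) 0.03384087628292685
disc ((633.5095825195312, 30.11656379699707), 55.53803253173828)
```

View pics/w8.png

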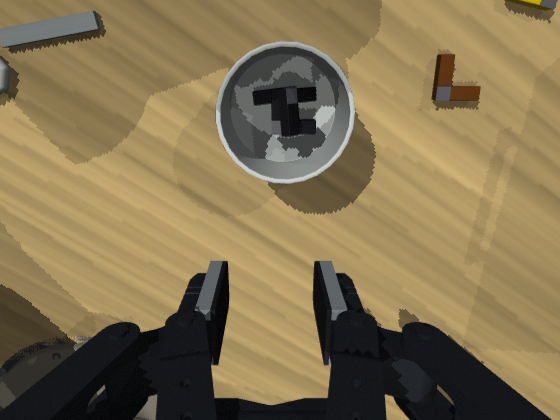

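All three black keys lie in the tub at about (285,108), well below the rim. Next is the lid.

Emit:
servo_tool([
  {"tx": 3.13, "ty": 0.38, "tz": 0, "yaw": 0, "claw": 4},
  {"tx": 3.13, "ty": 0.38, "tz": 0, "yaw": 0, "claw": 4},
  {"tx": 3.13, "ty": 0.38, "tz": 0, "yaw": 0, "claw": 4},
  {"tx": 3.13, "ty": 0.38, "tz": 0, "yaw": 0, "claw": 4},
  {"tx": 3.13, "ty": 0.38, "tz": 0, "yaw": 0, "claw": 4},
  {"tx": 3.13, "ty": 0.38, "tz": 0, "yaw": 0, "claw": 4},
  {"tx": 3.13, "ty": 0.38, "tz": 0, "yaw": 0, "claw": 4},
  {"tx": 3.13, "ty": 0.38, "tz": -4, "yaw": 0, "claw": 4},
  {"tx": 0, "ty": 0, "tz": -4, "yaw": 0, "claw": 4},
  {"tx": 0, "ty": 0, "tz": 0, "yaw": 0, "claw": 4},
  {"tx": 0, "ty": 0, "tz": 0, "yaw": 0, "claw": 4},
])

```text
time_s: 44.85
position: [0.6328, 0.0299, 0.1479]
tool_rot: [[0.824, 0.567, -0.002], [0.567, -0.824, 0.0], [-0.001, -0.001, -1.0]]
ft_force: [0.1, -0.5, 0.5]
grip_width: 0.0399
gripper_force: 0.0
```

```bash
python3 - <<'E'
from rim import *
print(env.observe()["position"]); rim("wrist","pics/w9.png")
im,d,m=cap("wrist"); P=cloud(m,d); k=(P[...,2]>.028)&(P[...,2]<.038)&(abs(P[...,0]-.634)<.02)&(abs(P[...,1]-.03)<.02); print(k.sum(), P[k].mean(0), cv2.minEnclosingCircle((P[k][:,:2]*1000).astype(np.float32)))
E
```

```text
[0.63279248 0.02990111 0.14790489]
wrist rim 0 nan ((0.0, 0.0), 0.0) (array([0., 0.]), np.float64(0.0))
knob [0.63472602 0.02815853 0.03218529] ((634.100830078125, 27.819826126098633), 10.820101737976074) 0.03330314195751902
disc ((633.5496826171875, 27.36767578125), 56.0980110168457)
776 [0.63453563 0.02810682 0.03237578] ((633.9108276367188, 27.744991302490234), 10.821803092956543)rim.py:6: RuntimeWarning: Mean of empty slice.
  p=P[k]; print(n,"rim",len(p),p[:,2].mean().round(4),cv2.minEnclosingCircle((p[:,:2]*1000).astype(np.float32)),circ(p))
  ret = ret.dtype.type(ret / rcount)
```

Emit:
servo_tool([
  {"tx": 0.1, "ty": -0.21, "tz": -4, "yaw": 0, "claw": 4},
  {"tx": 0, "ty": 0, "tz": -4, "yaw": 0, "claw": 4},
  {"tx": 0, "ty": 0, "tz": -2.5, "yaw": 0, "claw": 4},
  {"tx": 0, "ty": 0, "tz": -1, "yaw": 0, "claw": 4},
  {"tx": 0, "ty": 0, "tz": 0, "yaw": 0, "claw": 4},
  {"tx": 0, "ty": 0, "tz": 0, "yaw": 0, "claw": 1.6},
  {"tx": 0, "ty": 0, "tz": 0, "yaw": 0, "claw": 1.6},
  {"tx": 0, "ty": 0, "tz": 0, "yaw": 0, "claw": 1.6},
  {"tx": 0, "ty": 0, "tz": 0, "yaw": 0, "claw": 1.6},
  {"tx": 0, "ty": 0, "tz": 0, "yaw": 0, "claw": 1.6},
], newtons=50)

```text
time_s: 45.95
position: [0.635, 0.0274, 0.0356]
tool_rot: [[0.824, 0.567, 0.004], [0.567, -0.824, -0.001], [0.003, 0.003, -1.0]]
ft_force: [-0.1, -0.7, 7.6]
grip_width: 0.0197
gripper_force: 48.9
```

Emit:
servo_tool([
  {"tx": 0, "ty": 0, "tz": 2, "yaw": 0, "claw": 1.6},
  {"tx": 0, "ty": 0, "tz": 4, "yaw": 0, "claw": 1.6},
  {"tx": 0, "ty": 0, "tz": 4, "yaw": 0, "claw": 1.6},
  {"tx": 0, "ty": 0, "tz": 3, "yaw": 0, "claw": 1.6},
  {"tx": -2.01, "ty": -0.09, "tz": 0, "yaw": 0, "claw": 1.6},
  {"tx": -2.01, "ty": -0.09, "tz": 0, "yaw": 0, "claw": 1.6},
  {"tx": -2.01, "ty": -0.09, "tz": 0, "yaw": 0, "claw": 1.6},
  {"tx": -2.01, "ty": -0.09, "tz": 0, "yaw": 0, "claw": 1.6},
  {"tx": -2.01, "ty": -0.09, "tz": 0, "yaw": 0, "claw": 1.6},
  {"tx": -2.01, "ty": -0.09, "tz": 0, "yaw": 0, "claw": 1.6},
  {"tx": -2.01, "ty": -0.09, "tz": 0, "yaw": 0, "claw": 1.6},
  {"tx": -2.01, "ty": -0.09, "tz": 0, "yaw": 0, "claw": 1.6},
  {"tx": -2.01, "ty": -0.09, "tz": 0, "yaw": 0, "claw": 1.6},
  {"tx": -2.01, "ty": -0.09, "tz": 0, "yaw": 0, "claw": 1.6},
  {"tx": 0, "ty": 0, "tz": 0, "yaw": 0, "claw": 1.6},
  {"tx": 0, "ty": 0, "tz": 0, "yaw": 0, "claw": 1.6},
])

```text
time_s: 47.55
position: [0.4335, 0.0184, 0.164]
tool_rot: [[0.824, 0.567, 0.002], [0.567, -0.824, -0.001], [0.002, 0.002, -1.0]]
ft_force: [0.2, 1.1, -0.7]
grip_width: 0.0201
gripper_force: 49.0
```

```bash
cat > lid.py <<'E'
from rim import *
def lid(n,f=None):
    s=env.observe(); im,d,m=cap(n,f); P=cloud(m,d)
    k=(im[...,1]>im[...,0]+40.)&(im[...,1]>im[...,2]+25.)&(abs(P[...,0]-s["position"][0])<.08)&(abs(P[...,1]-s["position"][1])<.08)&(P[...,2]>s["position"][2]-.06)
    p=P[k]; p=p[~np.isnan(p).any(1)]
    A=np.c_[p[:,:2],np.ones(len(p))]; 
    for _ in range(3):
        c=np.linalg.lstsq(A,p[:,2],rcond=None)[0]; r=abs(A@c-p[:,2])<.003; A=A[r];p=p[r]
    print(n,len(p),"plane slopes deg",np.degrees(c[:2]).round(1),"z",p[:,2].mean().round(4),cv2.minEnclosingCircle((p[:,:2]*1000).astype(np.float32)))
E
python3 - <<'E'
from lid import *
s=env.observe(); print(s["position"],s["grip_width"]); lid("wrist","pics/w10.png"); lid("scene","pics/s3.png"); lid("top"); rim("scene")
E
```

```text
[0.43348609 0.01838556 0.16401348] 0.020123078754142945
wrist 32801 plane slopes deg [-0.1 -0.1] z 0.139 ((433.533447265625, 16.66459846496582), 56.23107147216797)
scene 782 plane slopes deg [-0.4 -0.1] z 0.1379 ((435.9563903808594, 18.41396141052246), 55.90132141113281)
top 8 plane slopes deg [225.8 -51. ] z 0.1374 ((383.37823486328125, 28.23157501220703), 18.402965545654297)
scene rim 132 0.0601 ((434.68756103515625, 20.736406326293945), 52.14269256591797) (array([0.43445978, 0.02073439]), np.float64(0.050123759574812306))
```

View pics/w10.png

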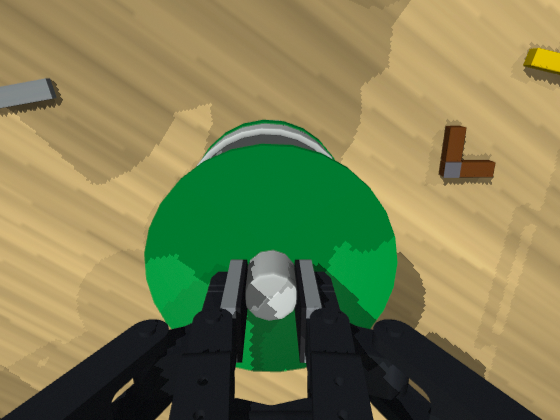

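The lid hangs level. Both cameras put it about 1 mm too far in x and 2 mm short in y relative to the tub.

Emit:
servo_tool([
  {"tx": -0.12, "ty": 0.2, "tz": -2, "yaw": 0, "claw": 1.6},
  {"tx": 0, "ty": 0, "tz": -2, "yaw": 0, "claw": 1.6},
  {"tx": 0, "ty": 0, "tz": -1.5, "yaw": 0, "claw": 1.6},
  {"tx": 0, "ty": 0, "tz": -0.7, "yaw": 0, "claw": 1.6},
  {"tx": 0, "ty": 0, "tz": 0, "yaw": 0, "claw": 1.6},
  {"tx": 0, "ty": 0, "tz": 0, "yaw": 0, "claw": 1.6},
])

```text
time_s: 48.35
position: [0.4321, 0.0205, 0.1015]
tool_rot: [[0.824, 0.567, 0.001], [0.567, -0.824, -0.0], [0.0, 0.001, -1.0]]
ft_force: [0.3, -0.6, -0.7]
grip_width: 0.0198
gripper_force: 49.0
```

```bash
python3 - <<'E'
from lid import *
s=env.observe(); print(s["position"],s["ft_force"]); lid("wrist"); lid("scene","pics/s4.png")
import cv2; im=cv2.imread("pics/s4.png")[150:270,230:380]; cv2.imwrite("pics/s4c.png",cv2.resize(im,None,fx=5,fy=5))
E
```

```text
[0.4320585  0.02045045 0.10148005] [ 0.28720277 -0.64755461 -0.68944087]
wrist 32762 plane slopes deg [-0.2 -0. ] z 0.0765 ((431.8045654296875, 18.875730514526367), 56.39509582519531)
scene 692 plane slopes deg [-0.4  0.1] z 0.0758 ((433.4668273925781, 20.084936141967773), 56.351444244384766)
```

View pics/s4c.png

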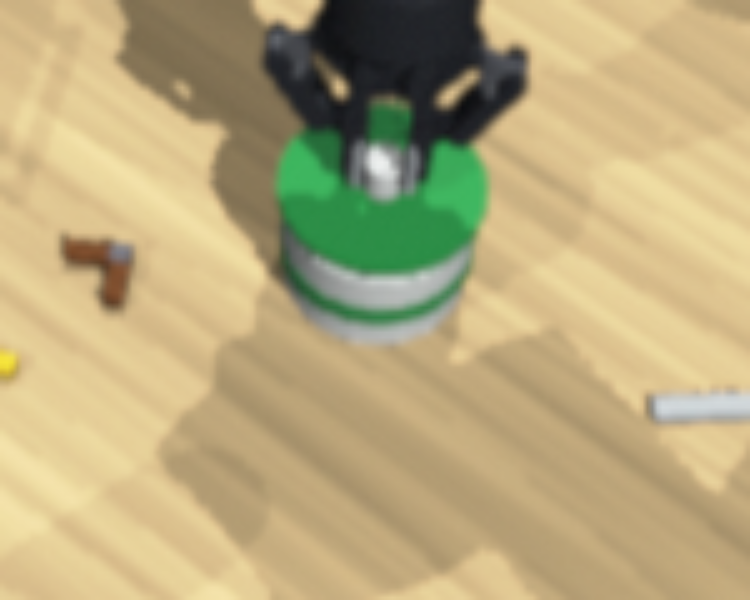

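The lid is about 10 mm above its seat and well centred over the tub.

Emit:
servo_tool([
  {"tx": 0.07, "ty": -0.03, "tz": -0.3, "yaw": 0, "claw": 1.6},
  {"tx": 0, "ty": 0, "tz": -0.2, "yaw": 0, "claw": 1.6},
  {"tx": 0, "ty": 0, "tz": -0.2, "yaw": 0, "claw": 1.6},
  {"tx": 0, "ty": 0, "tz": -0.1, "yaw": 0, "claw": 1.6},
  {"tx": 0, "ty": 0, "tz": -0.1, "yaw": 0, "claw": 1.6},
  {"tx": 0, "ty": 0, "tz": 0, "yaw": 0, "claw": 1.6},
  {"tx": 0, "ty": 0, "tz": 0, "yaw": 0, "claw": 1.6},
])

```text
time_s: 49.15
position: [0.4322, 0.0202, 0.0926]
tool_rot: [[0.824, 0.567, 0.0], [0.567, -0.824, -0.0], [0.0, 0.0, -1.0]]
ft_force: [-2.4, 0.8, 8.6]
grip_width: 0.0202
gripper_force: 49.9
```

```bash
python3 - <<'E'
from lid import *
s=env.observe(); print(s["position"],s["ft_force"],s["wrist_torque"]); lid("wrist"); lid("scene")
E
```

```text
[0.43223161 0.02023752 0.09261144] [-2.4144709   0.83291878  8.61730316] [0.11700431 0.48373435 0.02602503]
wrist 32763 plane slopes deg [-0.1 -0.1] z 0.0677 ((432.16400146484375, 18.741052627563477), 56.185184478759766)
scene 609 plane slopes deg [-1.4 -0.8] z 0.0664 ((433.88525390625, 20.513986587524414), 55.37855529785156)
```

Emit:
servo_tool([
  {"tx": 0, "ty": 0, "tz": 0, "yaw": 0, "claw": 3.2},
  {"tx": 0, "ty": 0, "tz": 0, "yaw": 0, "claw": 3.2},
  {"tx": 0, "ty": 0, "tz": 0, "yaw": 0, "claw": 3.2},
  {"tx": 0, "ty": 0, "tz": 0, "yaw": 0, "claw": 3.2},
  {"tx": 0, "ty": 0, "tz": 2, "yaw": 0, "claw": 3.2},
  {"tx": 0, "ty": 0, "tz": 4, "yaw": 0, "claw": 3.2},
  {"tx": 0, "ty": 0, "tz": 4, "yaw": 0, "claw": 3.2},
  {"tx": -3, "ty": -3, "tz": 4, "yaw": 0, "claw": 3.2},
  {"tx": -3, "ty": -3, "tz": 4, "yaw": 0, "claw": 3.2},
  {"tx": 0, "ty": 0, "tz": 0, "yaw": 0, "claw": 3.2},
  {"tx": 0, "ty": 0, "tz": 0, "yaw": 0, "claw": 3.2},
])

```text
time_s: 50.35
position: [0.3807, -0.0315, 0.2609]
tool_rot: [[0.825, 0.565, 0.001], [0.565, -0.825, -0.0], [0.001, 0.001, -1.0]]
ft_force: [0.5, -0.6, -0.6]
grip_width: 0.0322
gripper_force: 0.0
```

```bash
python3 - <<'E'
from rim import *
print(env.observe()["position"])
for n in ("wrist","scene"):
    im,d,m=cap(n,f"pics/f_{n}.png"); P=cloud(m,d)
    k=(im[...,1]>im[...,0]+40.)&(abs(P[...,0]-.433)<.08)&(abs(P[...,1]-.02)<.08)&(P[...,2]>.055); p=P[k]
    A=np.c_[p[:,:2],np.ones(len(p))]; c=np.linalg.lstsq(A,p[:,2],rcond=None)[0]; print(n,np.degrees(c[:2]),np.median(p[:,2]),cv2.minEnclosingCircle((p[:,:2]*1000).astype(np.float32)))
    a=np.radians(30.4); e=np.array([np.cos(a),np.sin(a)]); nn=np.array([-np.sin(a),np.cos(a)])
    q=P[...,:2]-[.6485,-.255]; k=(abs(q@e)<.1)&(P[...,2]>.10)&(P[...,2]<.12)&(q@nn>-.03)&(q@nn<.02)&(im[...,0]>im[...,1]+60.); print("drawer face s",np.percentile((q@nn)[k],[5,50,95]) if k.any() else 0)
    k=(abs(q@e)<.14)&(P[...,2]>.02)&(P[...,2]<.07)&(q@nn>-.03)&(q@nn<.02)&(im[...,0]>im[...,1]+60.); print("lower face s",np.percentile((q@nn)[k],[5,50,95]) if k.any() else 0)
E
```

```text
[ 0.3807475  -0.0314848   0.26088596]
wrist [-0.07714014 -0.0530694 ] 0.0676874879404889 ((432.1762390136719, 18.41263771057129), 55.97022247314453)
drawer face s 0
lower face s 0
scene [0.04385313 0.05642305] 0.06653706765828876 ((432.67840576171875, 19.073261260986328), 57.38713455200195)
drawer face s [-0.00395871 -0.00263753 -0.0016096 ]
lower face s [-0.00362731 -0.00239038 -0.00125049]
```

View pics/f_scene.png

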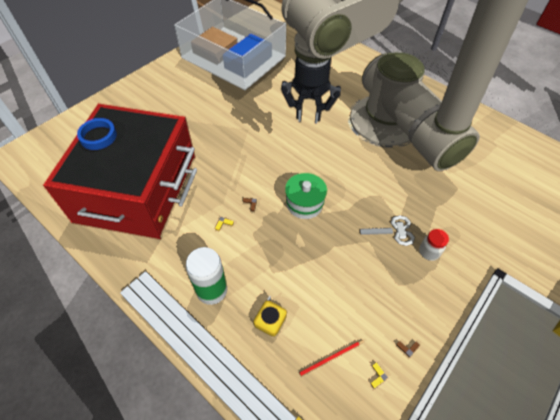

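The final view shows the drawer flush and shut, with its face level with the locked lower drawer. The lid sits level on the tub at (305,190), the bench is clear of tools and black keys, and the other things are where they were.

```bash
python3 -c "
from rig import env
print(env.close_job())"
```

```text
the job is handed in; nothing more can be done
None
```

The job is handed in, with no verdict returned: the knife, roller and awl are in the shut upper drawer, and the three black keys are in the tub, which stands on the bench with its lid level and fully down.

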